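# Parts tray over the shutter gap onto the tray lift

### The arm

A 6-joint arm with a two-finger parallel gripper is mounted at the origin on the work surface. World frame = base frame: x ahead of the robot, y to its left, z up, the work surface at z = 0. Lengths are in m, angles in rad, forces in N, time in s.
With the tool pointing down it reaches from about 0.325 to 0.85 m from the base axis. Payload 4.4 kg.
Tool frame: the origin (TCP) lies at the very end of the fingers, on their centre line; the grasp point (between the pads) lies 19 mm behind it; x points along the fingers, z is the direction in which the jaws open and shut, and the axes are right-handed (so a half turn about x gives the same grasp; the last joint's range is limited). The gripper opens to 94 mm and grips with 3 to 60 N. Pads are 16 mm wide; open, the fingers measure 119 mm over their backs; the gripper's body (75 mm by 177 mm) begins 78 mm behind the grasp point.
Start: joints at [-1.367, 0.207, 1.542, -0, 1.393, -0.15], TCP at [0.2, -0.539, 0.205] pointing down, gripper open.
Joint ranges: [-2.73, 2.73], [-0.86, 2.22], [0.23, 2.46], [-1.11, 4.25], [0.08, 2.63], [-2.82, 2.82]. Speed limits (rad/s): [2.79, 2.79, 3.14, 3.14, 3.14, 3.14].

### API

Orientations are given as [roll, pitch, yaw] about the fixed x, y, z axes, in that order (R = Rz(yaw) Ry(pitch) Rx(roll)).
In Python, from rig import manip gives the robot as it stands.
- The arm moves only by the tool play_rows, never from a script. Its argument "commands" is a list of rows, each a list of 7 numbers: the shift along the tool's x, y, z in mm, then the turn, a rotation vector about the tool's x, y, z in degrees, then the opening, from 0 (shut) to 1 (fully open). A call has 1 to 12 rows; each row is the pose to reach, as a shift and turn from the pose commanded when the call began, along the tool's axes at that moment; what a row does not reach only later rows make up. A row lasts 1/8 s, in which the tool goes at most 62.5 mm and 10.7 degrees, less where a joint would pass 70% of its speed; a pose out of reach is approached as far as the arm can. A call with a gripper value outside its range is refused whole. The fingers move at their own pace and stop on an object; "newtons" is the grip in N (left out, the last holds). Time passes only in rows, so rows that repeat a pose let the fingers close. It gives the time, the measured TCP pose, the force and the opening at its end, in the units of the state.
- manip.state(): the state, without advancing time (a new reading comes with each control period).
- manip.get_image(name): name is "side" or "top"; returns the picture (400x640x3 uint8, red, green, blue); there is no depth.
- manip.get_calibration(name): a dict with "fov_y" (degrees; the focal length in pixels is half the picture's height over the tangent of half this angle, whatever the lens; pixels are square), "cx", "cy" (the principal point, pixels), "view" (4x4, takes a point from world to camera coordinates). Camera axes: x right, y up, looking along -z (the intrinsics and any distortion apply to the point x, -y, -z); pixel columns grow to the right and rows downward; lengths in m; the calibration is good to about 2 mm. A picture is of the moment at which its call begins. get_calibration takes no time and is no camera call.
- manip.finish_job(): hands the job in, once; it reports no verdict.
Trained networks look in the newest picture that a camera, given by its name, has taken for a name from the list of things; names that differ only in an ending like _2 or _b are one class to them, and where a whole thing is asked for, a point or a joint stands for the part that bears it (a point fixed in the world has none). Each returns a list of dicts, best first, with "p" (0 to 1); they miss things now and then, are a little off and sometimes report something else, mostly with a low value. They report only what shows in the picture. A call takes as long as a camera call. They do not tell look-alikes from the thing itself.
- manip.boxes_of(camera, thing): "point" ([x, y, z] in m, in world coordinates, good to about 4 mm: the middle of the surface that is visible of it).
- manip.outline_of(camera, thing): "mask" (400x640 bool, what is visible of it).
- manip.tip_of(camera, thing): "point" ([x, y, z] in m, in world coordinates, good to about 4 mm: a listed point, or the origin of a listed thing).
The state is a dict: "t": time; "q": joint angles; "qd": joint speeds; "joint_torque": joint torques, N m; "ee_pos": TCP position; "orientation": TCP orientation; "wrist_force": force on the tool from outside, world axes, zero at the start; "moment": the same for the moment, N m; "finger_gap": finger opening in m.
Only numpy, scipy, OpenCV 4.12 (cv2) and the standard library are available. Lean on these libraries where they do the work, as an engineer would, in place of code of your own. Each camera call takes 0.05 s, during which the arm holds its last target.

### The job

Slide the loaded parts tray from the slide table across the gap onto the tray lift and home: nose wall gently up against the backstop with its plunger pushed in, flat and square on the lift plate with neither side hanging over, and let go. It is nose-heavy and the lift plate stands a little high, so do it in two holds: bring the raised nose across (the front hoop is there for that), set it down on the lift plate so that the tray bridges the gap, and let go; then take the tray afresh, best by the rear hoop, and push it home. Neither end may sag into the gap, keep the tray nearly level with the housings in their pockets, and leave the other things on the bench where they are.

Things in the scene. Friction and masses are not known exactly. Their poses are not given: they have to be found in the camera images.
- tray_mid (a point): Loose black open tray, 170 wide x 240 long x 40 mm high, walls and floor 4 mm, shallow pockets. The point: middle of its outline, 20 mm above its underside. +y runs lengthways to the nose (goes first; the housings lie there), x across, z up. Loaded, about 0.8 kg, its centre of mass is some 52 mm from the middle towards the nose: pushed 65 mm past an edge, the nose drops.
- front_grip (a point): Middle of the hoop handle at the nose: a round steel bar 10 mm thick, straight for 108 mm along the tray's x, on two posts on the end wall. The bar's axis lies 80 mm above the tray's underside (40 mm above its rim) and 6 mm in from the outer face of the nose wall. Axes as the tray's.
- rear_grip (a point): Middle of the like hoop handle at the tray's rear end: bar axis 80 mm above the underside and 6 mm in from the outer face of the rear wall. Axes as the tray's.
- infeed: Fixed slide table: smooth steel plate 270 wide x 330 mm long on four legs, top 90 mm above the bench. Origin: middle of its discharge edge (at the gap), on the top face. +y is the direction of travel, square to that edge and towards the lift; the plate lies at y from -330 to 0 mm. x across, z up.
- lift_plate: Fixed steel plate of the tray lift, 180 wide x 310 mm long. Origin: middle of its near edge, on the top face; axes as the slide table's, with which it is in line. The near edge is 80 to 100 mm beyond the slide table's and 3 to 8 mm higher; between them is an open gap some 90 mm deep with a shutter sill in it. A mast 0.22 m high, 90 mm wide, stands 355 mm beyond the near edge.
- tray_switch (a joint): Travel of the tray-present plunger, a 10 mm steel pin in the middle of the backstop's face, 20 mm above the plate: 0 out (8 mm proud), 0.008 m pushed flush; light spring under 1 N. The backstop: fixed rigid aluminium angle across the plate, 160 wide x 62 mm high, square to the travel, clamped anywhere 243 to 285 mm beyond the plate's near edge: feel for it. Press the tray on it with 30 N at most.
- housing0_mid (a point): One of three alike loose aluminium-coloured turned housings, conical with a hub, 45 mm across the foot, 27 mm high, about 0.16 kg; it lies in the -x pocket of the tray's front row (pocket about 51 x 56 mm, partitions 14 mm high). The point is its centre, half-way up, 2.5 mm below the tray's centre point in height. Not to be handled; it must stay in its pocket.
- housing1_mid (a point): One of three alike loose aluminium-coloured turned housings, conical with a hub, 45 mm across the foot, 27 mm high, about 0.16 kg; it lies in the middle pocket of the tray's front row (pocket about 51 x 56 mm, partitions 14 mm high). The point is its centre, half-way up, 2.5 mm below the tray's centre point in height. Not to be handled; it must stay in its pocket.
- housing2_mid (a point): One of three alike loose aluminium-coloured turned housings, conical with a hub, 45 mm across the foot, 27 mm high, about 0.16 kg; it lies in the +x pocket of the tray's front row (pocket about 51 x 56 mm, partitions 14 mm high). The point is its centre, half-way up, 2.5 mm below the tray's centre point in height. Not to be handled; it must stay in its pocket.
- oil_bottle_mid (a point): White bottle with a black cap, 56 mm thick, 150 mm high, on the bench beside the slide table; bystander. The point is about half-way up.
- insert_bin_mid (a point): Small grey open bin of brass bushes, 90 x 130 x 50 mm, on the bench beside the lift; bystander. The point is its centre, half-way up.
- spanner_grip (a point): Steel spanner, 170 mm long, lying on the bench on the robot's side of the slide table; bystander. The point is on its handle.
Mind the look-alikes: they are no part of the job. Leave any green look-alike of the part that bears housing1_mid alone. Leave any black look-alike of the part that bears housing0_mid alone.

How it is judged:
By the outcome, as a careful person would: the job done as asked, in the order asked, and still so for the second after the job is handed in, with the robot touching nothing.
It also fails if it takes over 61 s, if anything falls off the work surface, if the arm or the gripper's body presses on something with over 40 N, if the wrist force passes 120 N, or if a joint passes its speed limit or range.

## Working session

There is one attempt and no reset: what is moved stays moved. The work goes in short steps, Python scripts to look and compute and a tool call to move; the robot and the scene stay as the last step left them, time stands still between calls to the robot, and variables do not carry over. Pictures are saved under pics/ and viewed, and the job is handed in when it is done.

Besides the shell and the picture viewer there is one more tool, called after ">>>" as name(argument=value, ...) on one line, values as JSON. play_rows: Moves the arm, as the interface text tells. Its arguments: {"type":"object","properties":{"commands":{"type":"array","items":{"type":"array","items":{"type":"number"}}},"newtons":{"type":"number"}},"required":["commands"]}

```bash
ls; mkdir -p pics
python3 - <<'E'
from rig import manip
import cv2,numpy as np
s=manip.state()
for k,v in s.items(): print(k,np.round(v,4))
for n in ("side","top"):
    im=manip.get_image(n); cv2.imwrite(f"pics/{n}0.png",im[:,:,::-1])
    c=manip.get_calibration(n); print(n,c)
E
```

```text
pics
t 0.0
q [-1.3665  0.2074  1.5429 -0.      1.3935 -0.1505]
qd [ 0.0014 -0.0011  0.0015  0.0007 -0.0021 -0.0004]
joint_torque [ 2.00000e-04 -3.70875e+01 -2.81422e+01  6.96000e-02  3.60000e-02
 -2.00000e-04]
ee_pos [ 0.1996 -0.5384  0.2043]
orientation [2.9933 1.5686 1.7773]
wrist_force [-0.1357 -0.3356 -1.0957]
moment [0.014  0.0012 0.0542]
finger_gap 0.0941
side {'fov_y': 54.44679340502825, 'cx': 324.8763561210566, 'cy': 198.6629432254758, 'view': array([[ 9.87200283e-01, -1.59483132e-01, -8.55207453e-04,
        -5.15934920e-01],
       [ 1.16813830e-01,  7.19405790e-01,  6.84696895e-01,
        -1.45669047e-01],
       [-1.08582364e-01, -6.76032869e-01,  7.28827436e-01,
        -9.60433071e-01],
       [ 0.00000000e+00,  0.00000000e+00,  0.00000000e+00,
         1.00000000e+00]])}
top {'fov_y': 45.979492939682245, 'cx': 314.97018189073503, 'cy': 202.94215940090143, 'view': array([[ 1.08386873e-03, -9.99971050e-01, -7.53158551e-03,
         2.71618521e-02],
       [ 9.96404224e-01,  4.41866068e-04,  8.47255999e-02,
        -5.09317499e-01],
       [-8.47198192e-02, -7.59633505e-03,  9.96375857e-01,
        -1.47851158e+00],
       [ 0.00000000e+00,  0.00000000e+00,  0.00000000e+00,
         1.00000000e+00]])}
```

View pics/side0.png

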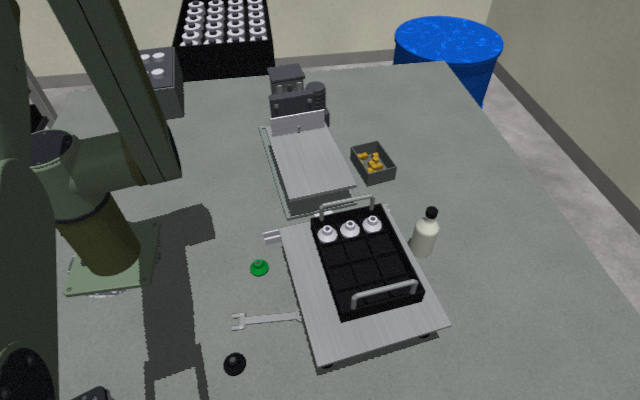

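View pics/top0.png

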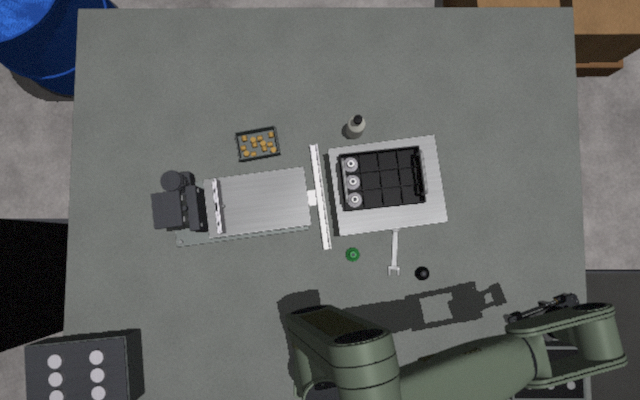

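The side view shows the tray on the slide table, with its nose and three housings towards the lift: front hoop about (347,205), rear hoop about (386,292). There is a green look-alike at (259,267) and a black one at (234,363). The top view agrees: tray about (380,178), lift at (260,200), backstop at (215,207).

```bash
cat > h.py <<'E'
from rig import manip
import cv2,numpy as np
def cam(n):
    c=manip.get_calibration(n); f=200/np.tan(np.radians(c['fov_y']/2)); return f,c['cx'],c['cy'],np.array(c['view'])
def proj(n,P):
    f,cx,cy,V=cam(n); P=np.atleast_2d(P); p=P@V[:3,:3].T+V[:3,3]
    return np.c_[cx+f*p[:,0]/-p[:,2], cy-f*p[:,1]/-p[:,2]]
def unproj(n,uv,z):
    f,cx,cy,V=cam(n); uv=np.atleast_2d(np.array(uv,float))
    d=np.c_[(uv[:,0]-cx)/f,-(uv[:,1]-cy)/f,-np.ones(len(uv))]
    R=V[:3,:3]; o=-R.T@V[:3,3]; w=d@R
    return o+w*((z-o[2])/w[:,2])[:,None]
def tri(uvs,uvt):
    A=[];b=[]
    for n,uv in (("side",uvs),("top",uvt)):
        f,cx,cy,V=cam(n); R=V[:3,:3]; o=-R.T@V[:3,3]
        w=R.T@np.array([(uv[0]-cx)/f,-(uv[1]-cy)/f,-1]); w/=np.linalg.norm(w)
        M=np.eye(3)-np.outer(w,w); A.append(M); b.append(M@o)
    return np.linalg.solve(sum(A),sum(b))
E
python3 - <<'E'
from h import *
for th in ["tray_mid","front_grip","rear_grip","infeed","lift_plate","tray_switch","housing0_mid","housing1_mid","housing2_mid"]:
    for n in ("side","top"):
        for fn in ("tip_of",):
            if th=="tray_switch": r=manip.boxes_of(n,th)
            else: r=getattr(manip,fn)(n,th)
            print(th,n,[(np.round(d["point"],4).tolist(),round(d["p"],2)) for d in r[:3]])
print(manip.state()["t"])
E
```

```text
tray_mid side [([0.5769, -0.1722, 0.1113], 0.94)]
tray_mid top [([0.5765, -0.1679, 0.1109], 0.56)]
front_grip side [([0.5662, -0.0549, 0.1648], 0.98)]
front_grip top [([0.5673, -0.0593, 0.1732], 0.59)]
rear_grip side []
rear_grip top [([0.5869, -0.2816, 0.1678], 0.6), ([0.5287, 0.0487, 0.09], 0.3)]
infeed side []
infeed top [([0.5388, -0.0286, 0.087], 0.65)]
lift_plate side [([0.5278, 0.0573, 0.0948], 0.82)]
lift_plate top [([0.5278, 0.05, 0.0914], 0.86)]
tray_switch side []
tray_switch top []
housing0_mid side [([0.2876, -0.31, 0.0143], 0.77), ([0.5095, -0.0893, 0.1091], 0.69)]
housing0_mid top [([0.2878, -0.3086, 0.0138], 0.67), ([0.515, -0.091, 0.1058], 0.5)]
housing1_mid side [([0.566, -0.086, 0.1086], 0.81), ([0.3468, -0.0936, 0.0131], 0.65)]
housing1_mid top [([0.3431, -0.0918, 0.0161], 0.71)]
housing2_mid side [([0.6218, -0.0761, 0.1056], 0.79), ([0.7524, -0.1004, 0.0677], 0.75)]
housing2_mid top [([0.6174, -0.0789, 0.1096], 0.57)]
1.0
```

Run:
```python
import cv2
a=cv2.imread("pics/side0.png")[190:340,240:460]; cv2.imwrite("pics/c1.png",cv2.resize(a,None,fx=3.5,fy=3.5,interpolation=cv2.INTER_CUBIC))
a=cv2.imread("pics/top0.png")[120:250,150:460]; cv2.imwrite("pics/c2.png",cv2.resize(a,None,fx=2.58,fy=2.58,interpolation=cv2.INTER_CUBIC))
a=cv2.imread("pics/side0.png")[60:230,240:420]; cv2.imwrite("pics/c3.png",cv2.resize(a,None,fx=3.5,fy=3.5,interpolation=cv2.INTER_CUBIC))
```

```text
(no output)
```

View pics/c1.png

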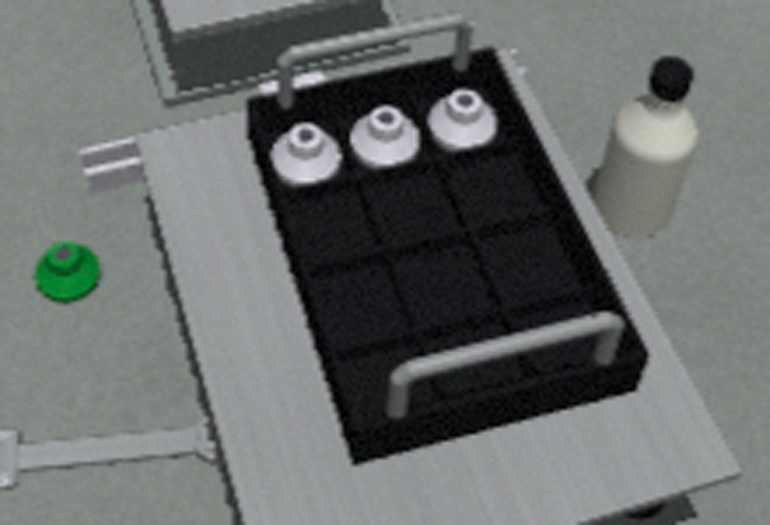

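View pics/c2.png

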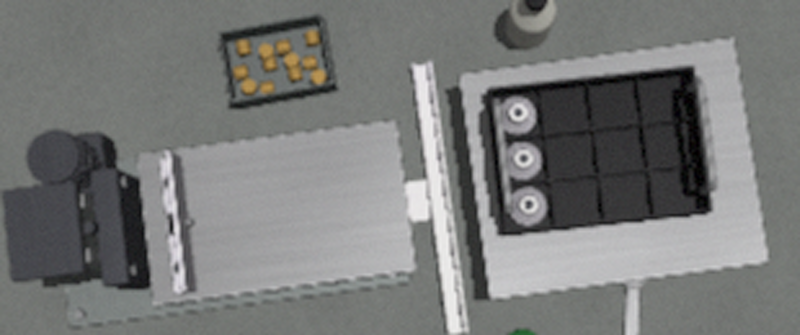

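View pics/c3.png

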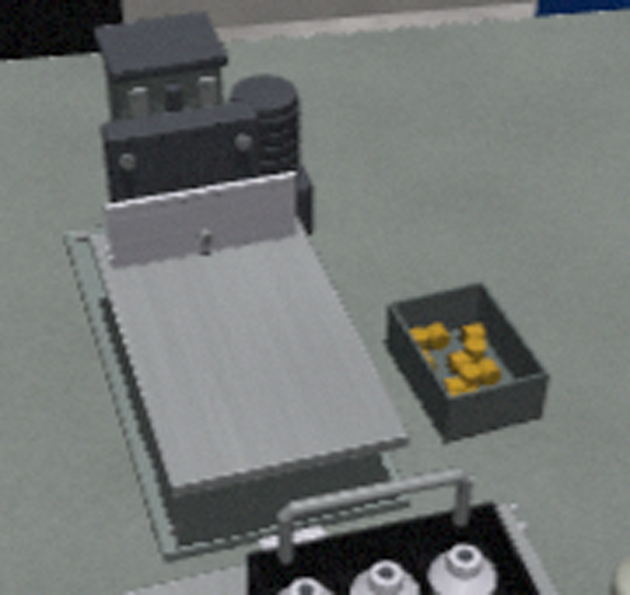

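Run:
```python
from h import *
from scipy.spatial.transform import Rotation as Ro
print(np.round(Ro.from_euler('xyz',manip.state()['orientation']).as_matrix(),3))
im={n:cv2.imread(f"pics/{n}0.png") for n in("side","top")}
for n in("side","top"):
    vis=im[n].copy()
    for th,z,col in (("tray_mid",.13,(0,0,255)),("infeed",.09,(0,255,0)),("lift_plate",.095,(255,0,0))):
        r=manip.outline_of(n,th)
        print(n,th,[(round(d['p'],2),int(d['mask'].sum())) for d in r])
        for i,d in enumerate(r[:2]): np.save(f"m_{n}_{th}_{i}.npy",d['mask'])
        if r:
            cs,_=cv2.findContours(r[0]['mask'].astype(np.uint8),cv2.RETR_EXTERNAL,cv2.CHAIN_APPROX_NONE)
            c=max(cs,key=cv2.contourArea); cv2.drawContours(vis,[c],-1,col,1)
    cv2.imwrite(f"pics/m_{n}.png",cv2.resize(vis,None,fx=1.25,fy=1.25))
```

```text
[[-0.     0.938  0.347]
 [-0.     0.347 -0.938]
 [-1.    -0.     0.   ]]
side tray_mid [(0.97, 8400)]
side infeed []
side lift_plate [(0.56, 5305)]
top tray_mid [(0.72, 4404)]
top infeed [(0.62, 4771)]
top lift_plate [(0.87, 6345)]
```

View pics/m_side.png

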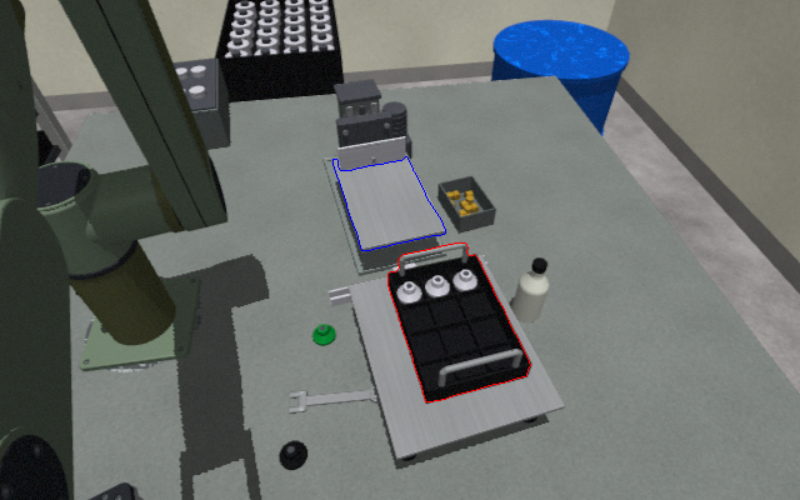

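View pics/m_top.png

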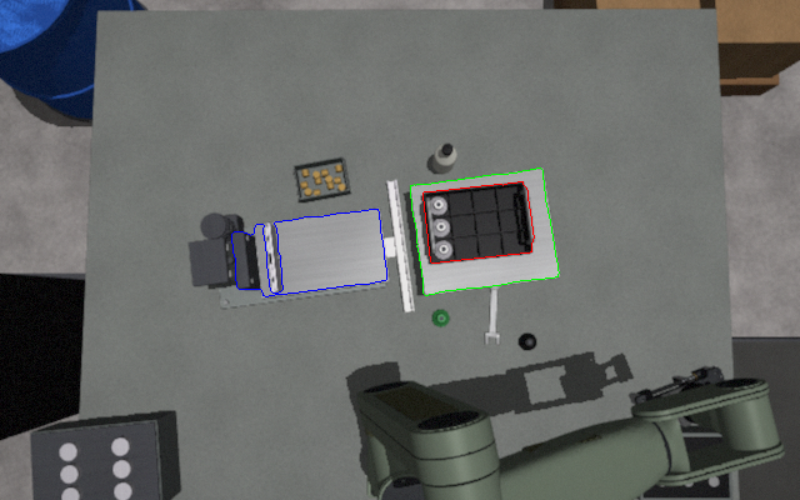

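```bash
cat > fit.py <<'E'
from h import *
from scipy.optimize import least_squares
def contour(mask):
    cs,_=cv2.findContours(mask.astype(np.uint8),cv2.RETR_EXTERNAL,cv2.CHAIN_APPROX_NONE)
    c=max(cs,key=cv2.contourArea)[:,0,:].astype(float)
    return c
def rectfit(P,box,p0,outer=0.0015,scale=.002):
    # box x0,x1,y0,y1 ; local y=travel. pose: x,y,yaw of local frame (x axis dir = (cos,sin))
    x0,x1,y0,y1=box
    def res(p):
        c,s=np.cos(p[2]),np.sin(p[2]); d=P[:,:2]-p[:2]
        l=np.c_[d@[c,s],d@[-s,c]]
        dx=np.maximum(x0-l[:,0],l[:,0]-x1); dy=np.maximum(y0-l[:,1],l[:,1]-y1)
        return np.maximum(dx,dy)+outer   # contour pixel centres lie half a pixel inside
    r=least_squares(res,p0,loss='soft_l1',f_scale=scale)
    return r.x, res(r.x)
E
python3 - <<'E'
from fit import *
c=contour(np.load("m_top_infeed_0.npy")); P=unproj("top",c,.09)
p,r=rectfit(P,(-.135,.135,-.33,0),[.54,-.02,.1]); print("infeed top",p,np.degrees(p[2]),np.median(abs(r)))
inf=p
for n in("top","side"):
  c=contour(np.load(f"m_{n}_lift_plate_0.npy"));P=unproj(n,c,.095)
  # near edge and sides only
  cc,s=np.cos(inf[2]),np.sin(inf[2]); 
  l=np.c_[(P[:,:2]-inf[:2])@[cc,s],(P[:,:2]-inf[:2])@[-s,cc]]
  print(n,l.min(0),l.max(0))
  k=l[:,1]<.28; 
  near=l[(l[:,1]<.13)&(abs(l[:,0])<.075)]; 
  a=np.polyfit(near[:,0],near[:,1],1); print(" near edge y at x=0",a[1],"slope deg",np.degrees(np.arctan(a[0])))
  for sg in(-1,1):
    q=l[(l[:,0]*sg>.07)&(l[:,1]>.12)&(l[:,1]<.26)]; b=np.polyfit(q[:,1],q[:,0],1); print(" side",sg,np.polyval(b,[.1,.2,.3]),np.degrees(np.arctan(b[0])))
E
```

```text
infeed top [ 0.5380535  -0.02717358  0.13501414] 7.735740643039411 0.0010373127327182306
top [-0.09143021  0.08030436] [0.0927636  0.44704295]
 near edge y at x=0 0.08222433382331641 slope deg 0.03157498350576627
 side -1 [-0.08956069 -0.08828833 -0.08701598] 0.7289668462698642
 side 1 [0.08767272 0.0890821  0.09049148] 0.8074626962606806
side [-0.09215351  0.07019983] [0.09084542 0.38917777]
 near edge y at x=0 0.0736999132822029 slope deg 0.008863965503678956
 side -1 [-0.08994062 -0.0902431  -0.09054557] -0.17330493998079138
 side 1 [0.08805978 0.08578563 0.08351147] -1.3027687988223557
```

```bash
cat >> fit.py <<'E'
def edge(img,n,A,B,N=40,w=5,trim=.08):
    """refine a 3D edge A-B in image; returns px points (Nx2)"""
    g=cv2.GaussianBlur(cv2.cvtColor(img,cv2.COLOR_BGR2GRAY),(0,0),.8).astype(np.float32)
    t=np.linspace(trim,1-trim,N)[:,None]; P=np.array(A)*(1-t)+np.array(B)*t
    uv=proj(n,P); d=uv[-1]-uv[0]; d/=np.linalg.norm(d); nn=np.array([-d[1],d[0]])
    s=np.arange(-w,w+.01,.25)
    X=uv[:,None,:]+s[None,:,None]*nn
    v=cv2.remap(g,X[...,0].astype(np.float32),X[...,1].astype(np.float32),cv2.INTER_LINEAR)
    dv=np.abs(np.gradient(v,axis=1)); m=dv.mean(0)
    k=dv.argmax(1); off=[]
    for i in range(N):
        lo,hi=max(0,k[i]-3),min(len(s),k[i]+4); off.append((s[lo:hi]*dv[i,lo:hi]).sum()/dv[i,lo:hi].sum())
    off=np.array(off); med=np.median(off); ok=abs(off-med)<1.2
    c=np.polyfit(t[ok,0],off[ok],1); r=off-np.polyval(c,t[:,0]); ok=abs(r)<.8
    c=np.polyfit(t[ok,0],off[ok],1); 
    return uv+np.polyval(c,t)*nn, ok.mean(), np.std((off-np.polyval(c,t[:,0]))[ok])
def loc(F,P):
    c,s=np.cos(F[2]),np.sin(F[2]); d=np.atleast_2d(P)[:,:2]-F[:2]; return np.c_[d@[c,s],d@[-s,c]]
def wor(F,L,z):
    c,s=np.cos(F[2]),np.sin(F[2]); L=np.atleast_2d(L); return np.c_[F[0]+L[:,0]*c-L[:,1]*s,F[1]+L[:,0]*s+L[:,1]*c,np.full(len(L),z)]
E
python3 - <<'E'
from fit import *
F=np.array([.53805,-.02717,.135])
def go(name,n,img,L0,L1,z,F=F,w=5):
    A,B=wor(F,[L0,L1],z); uv,ok,sd=edge(img,n,A,B,w=w); L=loc(F,unproj(n,uv,z))
    d=L[-1]-L[0]; m=L.mean(0); print(f"{name:14s}{n:5s} mid {m[0]*1e3:7.1f} {m[1]*1e3:7.1f}  dir {np.degrees(np.arctan2(d[1],d[0])):7.2f} ok {ok:.2f} sd {sd:.2f}px")
    return L,uv
for n in("top","side"):
    img=cv2.imread(f"pics/{n}0.png")
    go("inf disch",n,img,(-.135,0),(.135,0),.09)
    go("inf back",n,img,(-.135,-.33),(.135,-.33),.09)
    go("inf -x",n,img,(-.135,-.33),(-.135,0),.09)
    go("inf +x",n,img,(.135,-.33),(.135,0),.09)
    for z in (.093,.098):
      print(z)
      go("lift near",n,img,(-.09,.081),(.09,.081),z)
      go("lift -x",n,img,(-.09,.081),(-.09,.33),z)
      go("lift +x",n,img,(.09,.081),(.09,.33),z)
E
```

```text
inf disch     top   mid     0.0    -1.3  dir   -0.09 ok 1.00 sd 0.20px
inf back      top   mid     0.0  -331.3  dir    0.05 ok 1.00 sd 0.29px
inf -x        top   mid  -135.4  -165.0  dir   89.63 ok 0.97 sd 0.33px
inf +x        top   mid   134.4  -165.0  dir   89.89 ok 1.00 sd 0.20px
0.093
lift near     top   mid    -0.0    79.3  dir    0.16 ok 0.93 sd 0.39px
lift -x       top   mid   -88.4   205.5  dir   90.08 ok 0.95 sd 0.21px
lift +x       top   mid    90.0   205.5  dir   89.81 ok 0.95 sd 0.25px
0.098
lift near     top   mid    -0.0    79.3  dir    0.10 ok 0.93 sd 0.39px
lift -x       top   mid   -88.7   205.5  dir   90.00 ok 0.95 sd 0.23px
lift +x       top   mid    89.3   205.5  dir   89.85 ok 0.93 sd 0.25px
inf disch     side  mid     1.0     8.4  dir   -1.52 ok 0.68 sd 0.25px
inf back      side  mid     0.1  -329.2  dir    0.07 ok 0.97 sd 0.31px
inf -x        side  mid  -134.8  -165.0  dir   89.92 ok 1.00 sd 0.21px
inf +x        side  mid   123.7  -167.9  dir   90.16 ok 0.62 sd 0.08px
0.093
lift near     side  mid     0.1    82.0  dir   -0.02 ok 1.00 sd 0.26px
lift -x       side  mid   -89.8   205.5  dir   90.05 ok 1.00 sd 0.23px
lift +x       side  mid    89.7   205.4  dir   90.38 ok 0.68 sd 0.29px
0.098
lift near     side  mid    -0.5    77.3  dir    0.03 ok 1.00 sd 0.22px
lift -x       side  mid   -90.7   205.4  dir   89.95 ok 1.00 sd 0.20px
lift +x       side  mid    88.4   204.9  dir   91.05 ok 0.60 sd 0.17px
```

```bash
cat >> fit.py <<'E'
F0=np.array([.53805,-.02717,.135])
def go(name,n,img,L0,L1,z,F=F0,w=5,pr=True):
    A,B=wor(F,[L0,L1],z); uv,ok,sd=edge(img,n,A,B,w=w); L=loc(F,unproj(n,uv,z))
    d=L[-1]-L[0]; m=L.mean(0)
    if pr: print(f"{name:14s}{n:5s} mid {m[0]*1e3:7.1f} {m[1]*1e3:7.1f}  dir {np.degrees(np.arctan2(d[1],d[0])):7.2f} ok {ok:.2f} sd {sd:.2f}px")
    return L,uv
E
python3 - <<'E'
from fit import *
c=contour(np.load("m_top_tray_mid_0.npy")); P=unproj("top",c,.13)
p,r=rectfit(P,(-.085,.085,-.12,.12),[.577,-.17,.135]); print("tray top",p,np.degrees(p[2]),np.median(abs(r)))
T=p
for n in("top","side"):
    img=cv2.imread(f"pics/{n}0.png")
    go("nose",n,img,(-.085,.12),(.085,.12),.13,T)
    go("rear",n,img,(-.085,-.12),(.085,-.12),.13,T)
    go("-x",n,img,(-.085,-.12),(-.085,.12),.13,T)
    go("+x",n,img,(.085,-.12),(.085,.12),.13,T)
    go("-x bot",n,img,(-.085,-.12),(-.085,.12),.09,T)
    go("rear bot",n,img,(-.085,-.12),(.085,-.12),.09,T)
    for nm,z in (("tl",.13),):
        uv=proj(n,wor(T,[(-.085,.12),(.085,.12),(.085,-.12),(-.085,-.12)],.13))
        uv2=proj(n,wor(T,[(-.054,.114),(.054,.114)],.17)); uv3=proj(n,wor(T,[(-.054,-.114),(.054,-.114)],.17))
    x0,y0=(240,190) if n=="side" else (310,130)
    s=4
    v=cv2.resize(img[y0:y0+(150 if n=="side" else 110),x0:x0+200],None,fx=s,fy=s,interpolation=cv2.INTER_CUBIC)
    for q,col in((uv,(0,255,0)),(uv2,(0,0,255)),(uv3,(255,128,0))):
        cv2.polylines(v,[np.int32((q-[x0,y0]+.5)*s)],True,col,1)
    cv2.imwrite(f"pics/t_{n}.png",v)
print("tray in F",loc(F0,[T[:2]]),np.degrees(T[2]-F0[2]))
E
```

```text
tray top [ 0.57620756 -0.17113536  0.10878238] 6.232771307425239 0.0021333106211631953
nose          top   mid     0.0   115.0  dir    0.73 ok 0.53 sd 0.25px
rear          top   mid    -0.0  -119.2  dir    0.09 ok 0.97 sd 0.23px
-x            top   mid   -87.4     0.0  dir   90.03 ok 1.00 sd 0.23px
+x            top   mid    83.6     0.0  dir   90.17 ok 1.00 sd 0.23px
-x bot        top   mid   -85.1     0.0  dir   90.08 ok 1.00 sd 0.22px
rear bot      top   mid     0.2  -128.7  dir   -0.08 ok 1.00 sd 0.22px
nose          side  mid     0.3   122.0  dir    0.05 ok 0.90 sd 0.21px
rear          side  mid     0.3  -118.0  dir    0.42 ok 0.60 sd 0.33px
-x            side  mid   -90.9    -0.6  dir   90.06 ok 0.93 sd 0.25px
+x            side  mid    84.9    -0.0  dir   90.06 ok 1.00 sd 0.18px
-x bot        side  mid   -84.2     0.1  dir   90.07 ok 0.95 sd 0.27px
rear bot      side  mid     0.3  -117.2  dir   -0.05 ok 1.00 sd 0.20px
tray in F [[ 0.01843403 -0.1477911 ]] -1.5021589268408755
```

View pics/t_top.png

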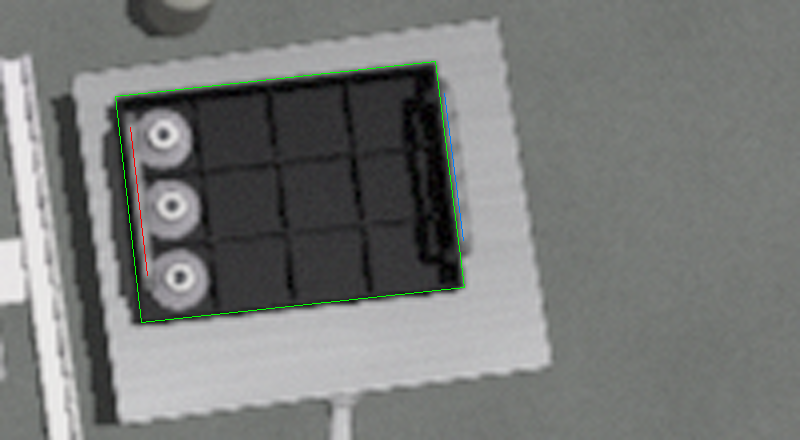

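View pics/t_side.png

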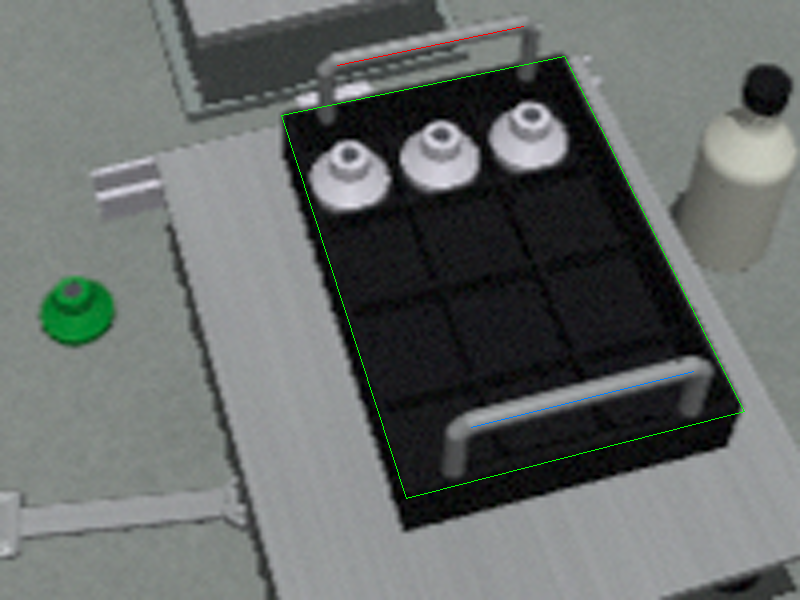

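Things that could be taken for the thing I want:
- **Front hoop at the nose:** side (347,205), top (345,180). This is the one I want first, because the housings sit at that end.
- **Rear hoop:** side (386,292), top (423,175).
- **Green and black cones:** side (259,267) and (234,363). These are bystanders.

The crop confirms the choice. In the travel frame the tray is 18 mm off to +x and yawed by -1.5°.

```bash
cat >> fit.py <<'E'
from scipy.spatial.transform import Rotation as Ro
def to(xyz,yawdeg,base=None):
    """tool shift mm and turn deg to bring the TCP to xyz with tool z = -(direction yaw+90), pointing down"""
    s=manip.state(); p,R=(np.array(s['ee_pos']),Ro.from_euler('xyz',s['orientation'])) if base is None else base
    a=np.radians(yawdeg); tz=np.array([np.sin(a),-np.cos(a),0]); tx=np.array([0,0,-1.]); ty=np.cross(tz,tx)
    G=Ro.from_matrix(np.c_[tx,ty,tz])
    sh=R.inv().apply(np.array(xyz)-p)*1e3; rv=np.degrees((R.inv()*G).as_rotvec())
    return np.round(sh,1),np.round(rv,2)
E
python3 - <<'E'
from fit import *
print(to([.5638,-.0566,.205],6.23)); print(to([.5638,-.0566,.151],6.23)); print(manip.state()['t'])
E
```

```text
(array([ 5.00e-01,  5.09e+02, -3.26e+02]), array([14.1, -0. ,  0. ]))
(array([  54.5,  509. , -326. ]), array([14.1, -0. ,  0. ]))
1.3
```

>>> play_rows(commands=[[0, 20, -13, 1, 0, 0, 1], [0, 63, -40, 3, 0, 0, 1], [0, 113, -72, 5, 0, 0, 1], [0, 163, -104, 7, 0, 0, 1], [0, 213, -136, 9, 0, 0, 1], [0, 263, -168, 11, 0, 0, 1], [0, 313, -200, 13, 0, 0, 1], [0, 363, -232, 14.1, 0, 0, 1], [0, 413, -264, 14.1, 0, 0, 1], [0, 460, -295, 14.1, 0, 0, 1], [0, 495, -317, 14.1, 0, 0, 1], [0, 509, -326, 14.1, 0, 0, 1]])

```text
t: 2.8
ee_pos: [0.5647, -0.0549, 0.2054]
orientation: [-0.868, 1.571, -2.328]
wrist_force: [0.3, -0.7, 0.3]
finger_gap: 0.094
```

Run:
```python
from fit import *
im=manip.get_image("side"); cv2.imwrite("pics/s1.png",im[:,:,::-1])
cv2.imwrite("pics/s1c.png",cv2.resize(im[120:330,230:460,::-1],None,fx=2.8,fy=2.8,interpolation=cv2.INTER_CUBIC))
print(to([.5638,-.0566,.151],6.23)); print(manip.state()['wrist_force'])
```

```text
(array([54.3, -1.6,  2.2]), array([ 0.16, -0.05, -0.04]))
[ 0.18914703 -0.16473633  1.08882734]
```

View pics/s1c.png

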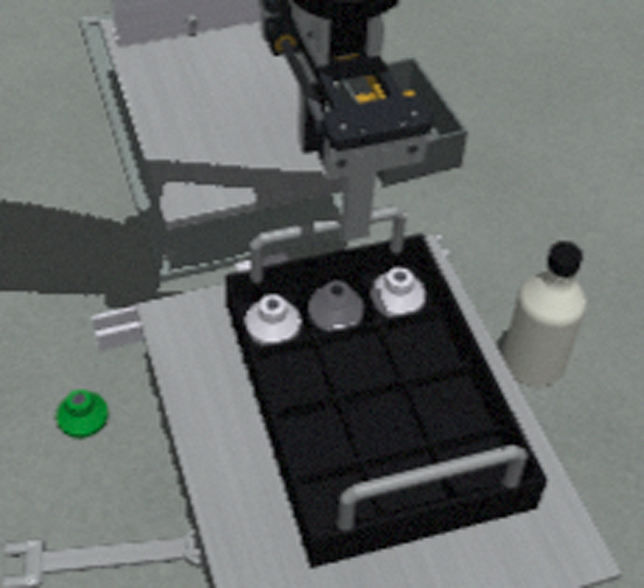

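The finger straddles the hoop near its middle, about (357,200) in the crop. I'll lower and close.

>>> play_rows(commands=[[15, -1, 1, 0, 0, 0, 1], [35, -1.5, 2, 0, 0, 0, 1], [50, -1.5, 2, 0, 0, 0, 1], [54, -1.5, 2, 0, 0, 0, 1], [54, -1.5, 2, 0, 0, 0, 0.6], [54, -1.5, 2, 0, 0, 0, 0.4], [54, -1.5, 2, 0, 0, 0, 0.2], [54, -1.5, 2, 0, 0, 0, 0.05], [54, -1.5, 2, 0, 0, 0, 0], [54, -1.5, 2, 0, 0, 0, 0], [54, -1.5, 2, 0, 0, 0, 0], [54, -1.5, 2, 0, 0, 0, 0]], newtons=40)

```text
t: 4.35
ee_pos: [0.5625, -0.0588, 0.1514]
orientation: [-2.216, 1.571, 2.605]
wrist_force: [-0.3, -0.5, 0.4]
finger_gap: 0.0173
```

>>> play_rows(commands=[[0, 0, 0, 0, 0, 0, 0], [0, 0, 0, 0, 0, 0, 0], [0, 0, 0, 0, 0, 0, 0]])

```text
t: 4.72
ee_pos: [0.5623, -0.0577, 0.1514]
orientation: [-3.023, 1.569, 1.799]
wrist_force: [-0.6, 5.0, 0.9]
finger_gap: 0.0088
```

Run:
```python
from fit import *
s=manip.state(); print(s['t'],s['finger_gap'],s['wrist_force'],s['moment'],s['ee_pos'])
im=manip.get_image("side"); 
cv2.imwrite("pics/s2c.png",cv2.resize(im[120:330,230:460,::-1],None,fx=2.8,fy=2.8,interpolation=cv2.INTER_CUBIC))
```

```text
4.725 0.00877385218261069 [-0.61425992  5.01531297  0.88461675] [1.02190627 0.1372107  0.00167362] [ 0.56230573 -0.05765701  0.15139281]
```

View pics/s2c.png

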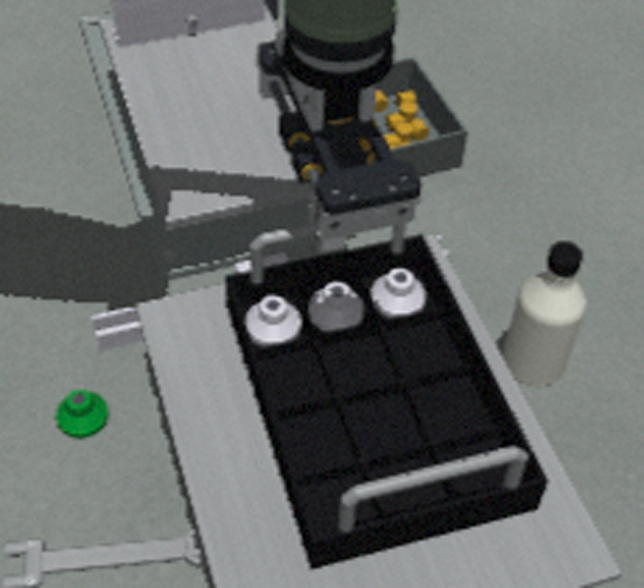

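>>> play_rows(commands=[[-2, 0, 0, 0, 0, 0, 0], [-5, 0, 0, 0, 0, 0, 0], [-8, 0, 0, 0, 0, 0, 0], [-10, 0, 0, 0, 0, 0, 0], [-10, 0, 0, 0, 0, 0, 0], [-10, 0, 0, 0, 0, 0, 0]])

```text
t: 5.52
ee_pos: [0.5624, -0.0589, 0.1614]
orientation: [-0.929, 1.571, -2.392]
wrist_force: [-0.0, -0.5, -6.3]
finger_gap: 0.0089
```

Run:
```python
from fit import *
s=manip.state(); print(s['t'],s['finger_gap'],s['wrist_force'],s['moment'],s['ee_pos'])
im=manip.get_image("side"); 
cv2.imwrite("pics/s3c.png",cv2.resize(im[120:330,230:460,::-1],None,fx=2.8,fy=2.8,interpolation=cv2.INTER_CUBIC))
```

```text
5.525 0.008866516864982582 [-0.0245646  -0.53183203 -6.30264157] [ 0.13257216  0.00259353 -0.04755108] [ 0.56242656 -0.05892659  0.16135297]
```

View pics/s3c.png

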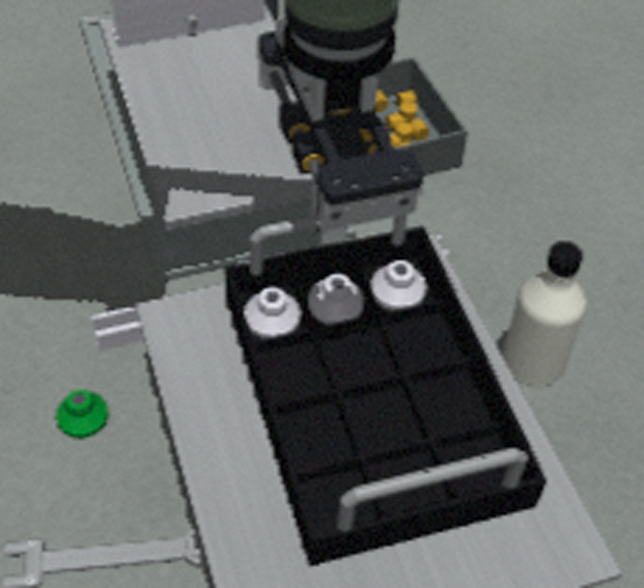

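>>> play_rows(commands=[[0, -0.5, -3, 0, 0, 0, 0], [0, -2, -10, -0.1, 0, 0, 0], [0, -4, -20, -0.2, 0, 0, 0], [0, -5.5, -30, -0.3, 0, 0, 0], [0, -7, -40, -0.4, 0, 0, 0], [0, -9, -50, -0.5, 0, 0, 0], [0, -10.5, -60, -0.6, 0, 0, 0], [0, -12, -70, -0.7, 0, 0, 0], [0, -13.5, -80, -0.8, 0, 0, 0], [0, -15, -90, -0.9, 0, 0, 0], [0, -16, -96, -1, 0, 0, 0], [0, -16, -96, -1, 0, 0, 0]])

```text
t: 7.08
ee_pos: [0.536, 0.0356, 0.1615]
orientation: [3.14, 1.57, 1.696]
wrist_force: [-0.9, 0.1, -6.3]
finger_gap: 0.009
```

Run:
```python
from fit import *
s=manip.state(); print(s['t'],s['finger_gap'],s['wrist_force'],s['moment'],s['ee_pos'],loc(F0,[s['ee_pos'][:2]]))
im=manip.get_image("side"); 
cv2.imwrite("pics/s4c.png",cv2.resize(im[120:330,230:460,::-1],None,fx=2.8,fy=2.8,interpolation=cv2.INTER_CUBIC))
```

```text
7.075 0.009041493213221312 [-0.94472974  0.05384565 -6.28114258] [ 0.32544471  0.08636194 -0.02967006] [0.53603681 0.0356374  0.16150636] [[0.00645839 0.0625069 ]]
```

View pics/s4c.png

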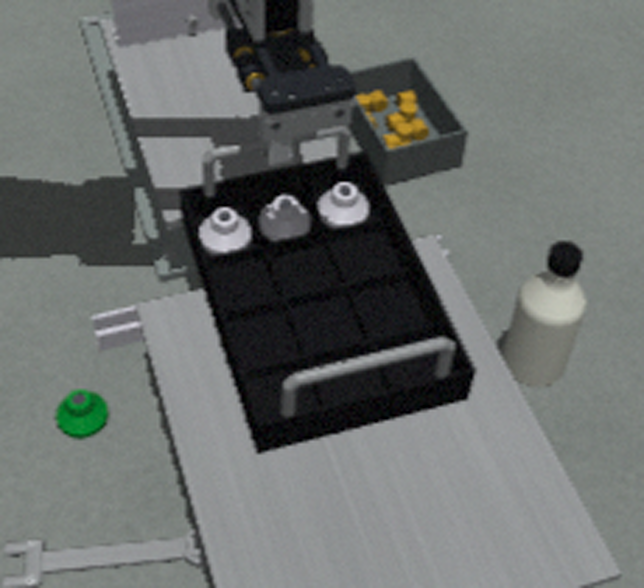

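>>> play_rows(commands=[[0, -0.5, -3, 0, 0, 0, 0], [0, -2, -10, -0.1, 0, 0, 0], [0, -3.5, -20, -0.2, 0, 0, 0], [0, -5, -30, -0.3, 0, 0, 0], [0, -6.5, -40, -0.4, 0, 0, 0], [0, -8, -48, -0.4, 0, 0, 0], [0, -9, -53, -0.4, 0, 0, 0], [0, -9, -54, -0.4, 0, 0, 0], [0, -9, -54, -0.4, 0, 0, 0]])

```text
t: 8.25
ee_pos: [0.5205, 0.0876, 0.1615]
orientation: [3.05, 1.57, 1.612]
wrist_force: [0.5, 0.6, -5.3]
finger_gap: 0.0088
```

Run:
```python
from fit import *
s=manip.state(); print(s['t'],s['finger_gap'],s['wrist_force'],s['moment'],s['ee_pos'],loc(F0,[s['ee_pos'][:2]]))
ims={}
for n in("side","top"):
    im=manip.get_image(n)[:,:,::-1].copy(); ims[n]=im; cv2.imwrite(f"pics/{n}5.png",im)
cv2.imwrite("pics/s5c.png",cv2.resize(ims["side"][100:300,230:460],None,fx=2.8,fy=2.8,interpolation=cv2.INTER_CUBIC))
cv2.imwrite("pics/t5c.png",cv2.resize(ims["top"][130:250,170:460],None,fx=2.7,fy=2.7,interpolation=cv2.INTER_CUBIC))
for n in("side","top"):
    r=manip.outline_of(n,"tray_mid"); print(n,[(round(d['p'],2),int(d['mask'].sum())) for d in r])
    if r: np.save(f"m5_{n}.npy",r[0]['mask'])
```

```text
8.25 0.008808756464399669 [ 0.52247314  0.60877938 -5.32859578] [0.37583451 0.08431022 0.02636428] [0.52047138 0.08757325 0.16151256] [[-0.00197535  0.11606515]]
side [(0.59, 6361), (0.27, 219)]
top [(0.79, 3497)]
```

View pics/s5c.png

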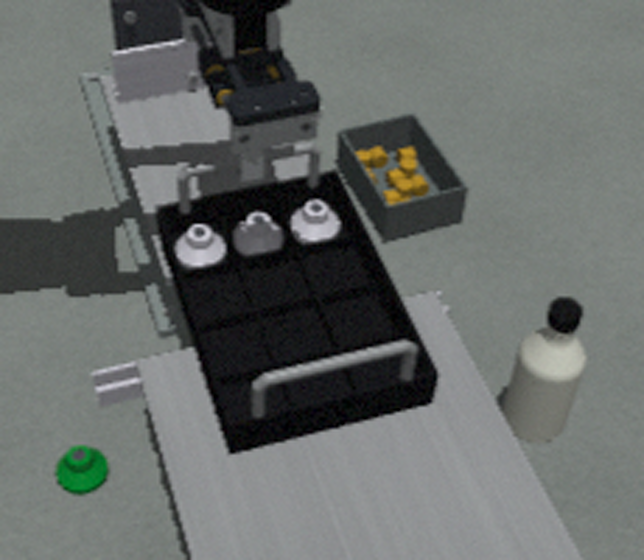

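View pics/t5c.png

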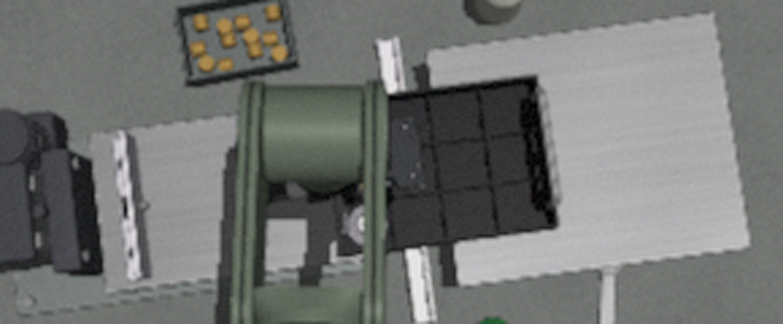

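```bash
cat >> fit.py <<'E'
def edge3(name,n,img,A,B,F,w=5,trim=.08):
    """A,B local x,y,z(abs). report offsets (mm) normal to the edge in-plane at A and B ends, at the edge's own height"""
    Aw=wor(F,[A[:2]],A[2])[0]; Bw=wor(F,[B[:2]],B[2])[0]
    uv,ok,sd=edge(img,n,Aw,Bw,w=w,trim=trim); N=len(uv); t=np.linspace(trim,1-trim,N)
    L=np.array([loc(F,unproj(n,uv[i],A[2]*(1-t[i])+B[2]*t[i]))[0] for i in (0,N-1)])
    d=L[1]-L[0]; e=np.array(B[:2])-np.array(A[:2])
    ang=np.degrees(np.arctan2(d[1],d[0])-np.arctan2(e[1],e[0])); m=L.mean(0)-(np.array(A[:2])+np.array(B[:2]))/2
    print(f"{name:12s}{n:5s} off x {m[0]*1e3:6.1f} y {m[1]*1e3:6.1f} dyaw {ang:6.2f} ok {ok:.2f} sd {sd:.2f}")
E
python3 - <<'E'
from fit import *
# tray guess in world
c=wor(F0,[(.0005,.003)],0)[0]; T=np.array([c[0],c[1],F0[2]-.002])
for n in("side","top"):
    img=cv2.imread(f"pics/{n}5.png")
    edge3("rear bot",n,img,(-.085,-.12,.09),(.085,-.12,.09),T)
    edge3("rear rim",n,img,(-.085,-.12,.13),(.085,-.12,.13),T)
    edge3("-x bot tail",n,img,(-.085,-.12,.09),(-.085,-.01,.0947),T,w=4)
    edge3("-x rim",n,img,(-.085,-.12,.13),(-.085,.12,.14),T,w=4)
    edge3("+x rim tail",n,img,(.085,-.12,.13),(.085,-.01,.1347),T,w=4)
    edge3("+x rim",n,img,(.085,-.12,.13),(.085,.12,.14),T,w=4)
E
```

```text
rear bot    side  off x    0.6 y    4.3 dyaw   0.17 ok 1.00 sd 0.22
rear rim    side  off x    0.4 y    2.5 dyaw   0.08 ok 0.88 sd 0.39
-x bot tail side  off x   -0.3 y   -0.0 dyaw   0.17 ok 1.00 sd 0.20
-x rim      side  off x   -6.3 y   -0.8 dyaw  -0.21 ok 0.93 sd 0.22
+x rim tail side  off x   -1.1 y   -0.3 dyaw   0.40 ok 1.00 sd 0.15
+x rim      side  off x   -1.5 y   -0.5 dyaw   0.47 ok 1.00 sd 0.14
rear bot    top   off x    0.0 y   -2.7 dyaw   0.57 ok 1.00 sd 0.29
rear rim    top   off x   -0.0 y    2.4 dyaw   0.01 ok 1.00 sd 0.29
-x bot tail top   off x   -0.8 y    0.0 dyaw   0.34 ok 1.00 sd 0.19
-x rim      top   off x   -3.9 y    0.0 dyaw   0.96 ok 0.82 sd 0.31
+x rim tail top   off x   -2.4 y    0.0 dyaw   0.08 ok 1.00 sd 0.16
+x rim      top   off x   -2.7 y    0.0 dyaw   0.10 ok 0.72 sd 0.22
```

>>> play_rows(commands=[[0.7, 0, 0, 0, 0, 0, 0], [1.5, 0, 0, 0, 0, 0, 0], [2, 0, 0, 0, 0, 0, 0], [2, 0, 0, 0, 0, 0, 0]])

```text
t: 8.95
ee_pos: [0.5205, 0.0873, 0.1594]
orientation: [0.509, 1.571, -0.928]
wrist_force: [0.6, 1.5, -7.2]
finger_gap: 0.0087
```

>>> play_rows(commands=[[0.5, 0, 0, 0, 0, 0, 0], [1, 0, 0, 0, 0, 0, 0], [1, 0, 0, 0, 0, 0, 0]])

```text
t: 9.32
ee_pos: [0.5205, 0.0873, 0.1584]
orientation: [2.204, 1.571, 0.767]
wrist_force: [-0.6, 0.7, -6.4]
finger_gap: 0.0087
```

>>> play_rows(commands=[[0.5, 0, 0, 0, 0, 0, 0], [1, 0, 0, 0, 0, 0, 0], [1, 0, 0, 0, 0, 0, 0]])

```text
t: 9.7
ee_pos: [0.5205, 0.0873, 0.1574]
orientation: [-0.272, 1.571, -1.709]
wrist_force: [0.3, 0.9, -6.0]
finger_gap: 0.0086
```

>>> play_rows(commands=[[0.5, 0, 0, 0, 0, 0, 0], [1, 0, 0, 0, 0, 0, 0], [1, 0, 0, 0, 0, 0, 0]])

```text
t: 10.07
ee_pos: [0.5205, 0.0873, 0.1564]
orientation: [0.552, 1.571, -0.886]
wrist_force: [-1.0, 0.6, -6.1]
finger_gap: 0.0089
```

>>> play_rows(commands=[[0.3, 0, 0, 0, 0, 0, 0], [0.7, 0, 0, 0, 0, 0, 0], [0.7, 0, 0, 0, 0, 0, 0]])

```text
t: 10.45
ee_pos: [0.5205, 0.0873, 0.1557]
orientation: [-0.184, 1.571, -1.622]
wrist_force: [0.1, 0.5, -6.6]
finger_gap: 0.0089
```

>>> play_rows(commands=[[0.3, 0, 0, 0, 0, 0, 0], [0.7, 0, 0, 0, 0, 0, 0], [0.7, 0, 0, 0, 0, 0, 0]])

```text
t: 10.82
ee_pos: [0.5205, 0.0873, 0.1554]
orientation: [1.482, 1.571, 0.044]
wrist_force: [-1.3, 0.6, -2.7]
finger_gap: 0.0089
```

>>> play_rows(commands=[[0.3, 0, 0, 0, 0, 0, 0], [0.7, 0, 0, 0, 0, 0, 0], [0.7, 0, 0, 0, 0, 0, 0]])

```text
t: 11.2
ee_pos: [0.5206, 0.0874, 0.1553]
orientation: [1.505, 1.57, 0.067]
wrist_force: [-5.0, 1.4, 5.8]
finger_gap: 0.0089
```

Contact with the lift plate at a raise of about 4.0 mm, so the plate stands about 3.4 mm high. I'll take the load off, open and rise.

>>> play_rows(commands=[[-0.6, 0, 0, 0, 0, 0, 0], [-0.6, 0, 0, 0, 0, 0, 0], [-0.6, 0, 0, 0, 0, 0, 0.2], [-0.6, 0, 0, 0, 0, 0, 0.4], [-0.6, 0, 0, 0, 0, 0, 0.5], [-0.6, 0, 0, 0, 0, 0, 0.5], [-0.6, 0, 0, 0, 0, 0, 0.5], [-0.6, 0, 0, 0, 0, 0, 0.5]])

```text
t: 12.2
ee_pos: [0.5205, 0.0873, 0.155]
orientation: [1.209, 1.571, -0.228]
wrist_force: [0.7, -0.3, 0.0]
finger_gap: 0.0468
```

>>> play_rows(commands=[[-10, 0, 0, 0, 0, 0, 0.5], [-30, 0, 0, 0, 0, 0, 0.6], [-50, 0, 0, 0, 0, 0, 1], [-60, 0, 0, 0, 0, 0, 1]])

```text
t: 12.7
ee_pos: [0.5214, 0.0874, 0.217]
orientation: [1.441, 1.568, 0.003]
wrist_force: [0.1, -0.0, 0.5]
finger_gap: 0.0728
```

Run:
```python
from fit import *
s=manip.state(); print(s['t'],s['finger_gap'],s['wrist_force'],s['ee_pos'])
ims={}
for n in("side","top"):
    im=manip.get_image(n)[:,:,::-1].copy(); ims[n]=im; cv2.imwrite(f"pics/{n}6.png",im)
cv2.imwrite("pics/s6c.png",cv2.resize(ims["side"][100:300,230:460],None,fx=2.8,fy=2.8,interpolation=cv2.INTER_CUBIC))
c=wor(F0,[(.0002,.0055)],0)[0]; T=np.array([c[0],c[1],F0[2]])
for n in("side","top"):
    img=ims[n]
    edge3("rear bot",n,img,(-.085,-.12,.09),(.085,-.12,.09),T)
    edge3("rear rim",n,img,(-.085,-.12,.13),(.085,-.12,.13),T)
    edge3("-x bot tail",n,img,(-.085,-.12,.09),(-.085,-.01,.092),T,w=4)
    edge3("+x rim tail",n,img,(.085,-.12,.13),(.085,-.01,.132),T,w=4)
    edge3("+x rim",n,img,(.085,-.12,.13),(.085,.12,.134),T,w=4)
r=wor(F0,[(.0002,.0055-.114)],.17); print(r); print(to([r[0,0],r[0,1],.2157],7.7)); print(to([r[0,0],r[0,1],.151],7.7))
```

```text
12.7 0.07283187543157031 [ 0.05786374 -0.01326691  0.52811409] [0.52144508 0.08736052 0.21699247]
rear bot    side  off x   -0.1 y   -0.6 dyaw   0.05 ok 1.00 sd 0.25
rear rim    side  off x   -0.2 y   -1.6 dyaw   0.17 ok 0.82 sd 0.40
-x bot tail side  off x   -0.1 y   -0.0 dyaw   0.14 ok 1.00 sd 0.21
+x rim tail side  off x   -1.1 y   -0.3 dyaw   0.29 ok 1.00 sd 0.18
+x rim      side  off x   -1.2 y   -0.4 dyaw   0.12 ok 1.00 sd 0.17
rear bot    top   off x    0.1 y   -5.3 dyaw   0.50 ok 0.95 sd 0.27
rear rim    top   off x    0.0 y   -0.1 dyaw  -0.01 ok 0.93 sd 0.29
-x bot tail top   off x   -0.8 y    0.0 dyaw   0.03 ok 1.00 sd 0.19
+x rim tail top   off x   -2.3 y    0.0 dyaw  -0.14 ok 1.00 sd 0.21
+x rim      top   off x   -2.2 y    0.0 dyaw  -0.18 ok 0.75 sd 0.24
[[ 0.55285123 -0.13465588  0.17      ]]
(array([  1.1,   1.6, 224.2]), array([-0.07,  0.03, -0.19]))
(array([ 65.8,   1.4, 224.1]), array([-0.07,  0.03, -0.19]))
```

View pics/s6c.png

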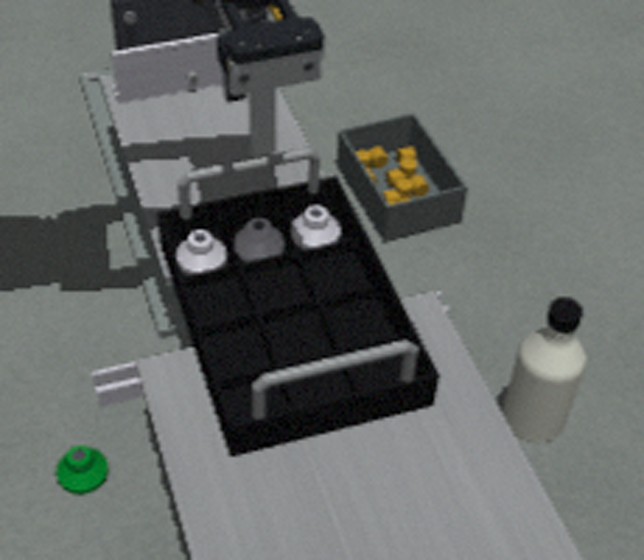

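Run:
```python
from fit import *
r=wor(F0,[(-.0012,-.1115)],.17); print(r); print(to([r[0,0],r[0,1],.217],7.7)); print(to([r[0,0],r[0,1],.151],7.7))
```

```text
[[ 0.55186774 -0.13781701  0.17      ]]
(array([-2.000e-01,  2.000e-01,  2.272e+02]), array([-0.07,  0.03, -0.19]))
(array([ 65.8,  -0. , 227.1]), array([-0.07,  0.03, -0.19]))
```

>>> play_rows(commands=[[0, 0, 20, 0, 0, 0, 1], [0, 0, 60, 0, 0, 0, 1], [0, 0, 105, 0, 0, 0, 1], [0, 0, 150, 0, 0, 0, 1], [0, 0, 190, 0, 0, 0, 1], [0, 0, 218, 0, 0, 0, 1], [0, 0, 227, 0, 0, 0, 1], [0, 0, 227, 0, 0, 0, 1], [20, 0, 227, 0, 0, 0, 1], [45, 0, 227, 0, 0, 0, 1], [60, 0, 227, 0, 0, 0, 1], [64.5, 0, 227, 0, 0, 0, 1]])

```text
t: 14.3
ee_pos: [0.5499, -0.1365, 0.1493]
orientation: [-2.175, 1.569, 2.672]
wrist_force: [0.7, -0.5, -0.3]
finger_gap: 0.0942
```

Run:
```python
from fit import *
s=manip.state(); print(s['t'],s['finger_gap'],s['wrist_force'],s['ee_pos'],loc(F0,[s['ee_pos'][:2]]))
im=manip.get_image("side")[:,:,::-1]
cv2.imwrite("pics/s7c.png",cv2.resize(im[100:300,230:460],None,fx=2.8,fy=2.8,interpolation=cv2.INTER_CUBIC))
```

```text
14.3 0.0941943813593856 [ 0.72031395 -0.5225592  -0.31224976] [ 0.54988476 -0.13647084  0.14928652] [[-0.00298375 -0.10989919]]
```

View pics/s7c.png

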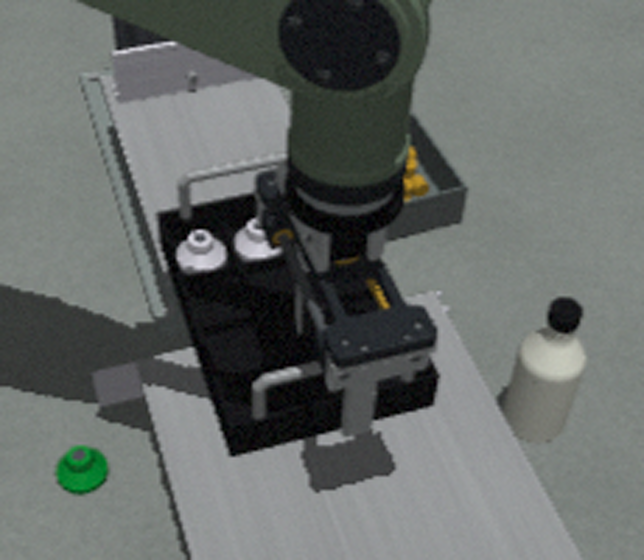

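>>> play_rows(commands=[[-1.5, 0, 1, 0, 0, 0, 0.5], [-1.5, 0, 1, 0, 0, 0, 0.3], [-1.5, 0, 1, 0, 0, 0, 0.2], [-1.5, 0, 1, 0, 0, 0, 0.1], [-1.5, 0, 1, 0, 0, 0, 0], [-1.5, 0, 1, 0, 0, 0, 0], [-1.5, 0, 1, 0, 0, 0, 0], [-1.5, 0, 1, 0, 0, 0, 0], [-1.5, 0, 1, 0, 0, 0, 0], [-1.5, 0, 1, 0, 0, 0, 0], [-1.5, 0, 1, 0, 0, 0, 0], [-1.5, 0, 1, 0, 0, 0, 0]], newtons=40)

```text
t: 15.85
ee_pos: [0.5507, -0.1386, 0.1519]
orientation: [-2.924, 1.571, 1.922]
wrist_force: [0.5, -0.0, 0.3]
finger_gap: 0.0086
```

Run:
```python
from fit import *
s=manip.state(); print(s['t'],s['finger_gap'],s['wrist_force'],s['ee_pos'],loc(F0,[s['ee_pos'][:2]]))
```

```text
15.85 0.008591587564810016 [ 0.521221   -0.04288151  0.32798227] [ 0.55072695 -0.13860867  0.15190772] [[-0.00243696 -0.11213092]]
```

Run:
```python
from fit import *
img=cv2.imread("pics/side0.png")
for guess in (.325,.335,.345,.355): pass
uv=[(240+115/3.5,60+262/3.5),(240+205/3.5,60+252/3.5),(240+295/3.5,60+235/3.5)]
print(loc(F0,unproj("side",uv,.0934))*1e3)
y=loc(F0,unproj("side",uv,.0934))[:,1].mean()
go("backstop base","side",img,(-.08,y),(.08,y),.0934)
go("backstop top","side",img,(-.08,y),(.08,y),.0934+.062,w=6)
t=cv2.imread("pics/top0.png"); go("backstop top","top",t,(-.08,y),(.08,y),.0934+.062,w=6)
uv=proj("top",wor(F0,[(-.08,y),(.08,y)],.0934)); print(uv)
```

```text
[[-74.86100195 347.55796336]
 [  0.99270794 338.7944092 ]
 [ 80.97096856 339.39402426]]
backstop base side  mid    -0.2   340.2  dir    0.12 ok 0.95 sd 0.27px
backstop top  side  mid     0.7   346.5  dir   -0.28 ok 1.00 sd 0.16px
backstop top  top   mid    -0.1   335.6  dir   -0.06 ok 0.90 sd 0.18px
[[224.19749209 232.76181752]
 [218.04553587 180.62807414]]
```

>>> play_rows(commands=[[-0.5, 0, -3, 0, 0, 0, 0], [-1, 0, -10, 0, 0, 0, 0], [-1.5, 0, -20, 0, 0, 0, 0], [-2, 0, -30, 0, 0, 0, 0], [-2.5, 0, -40, 0, 0, 0, 0], [-3, 0.2, -50, 0, 0, 0, 0], [-3.5, 0.2, -60, 0, 0, 0, 0], [-3.5, 0.2, -70, 0, 0, 0, 0], [-3.5, 0.2, -80, 0, 0, 0, 0], [-3.5, 0.3, -88, 0, 0, 0, 0], [-3.5, 0.3, -90, 0, 0, 0, 0], [-3.5, 0.3, -90, 0, 0, 0, 0]])

```text
t: 17.35
ee_pos: [0.5388, -0.0486, 0.1553]
orientation: [-2.869, 1.569, 1.977]
wrist_force: [-0.1, -1.1, -0.3]
finger_gap: 0.0088
```

Run:
```python
from fit import *
s=manip.state(); print(s['t'],s['finger_gap'],s['wrist_force'],s['moment'],s['ee_pos'],loc(F0,[s['ee_pos'][:2]]))
ims={}
for n in("side","top"):
    im=manip.get_image(n)[:,:,::-1].copy(); ims[n]=im; cv2.imwrite(f"pics/{n}8.png",im)
cv2.imwrite("pics/s8c.png",cv2.resize(ims["side"][80:280,230:460],None,fx=2.8,fy=2.8,interpolation=cv2.INTER_CUBIC))
cv2.imwrite("pics/t8c.png",cv2.resize(ims["top"][130:250,170:460],None,fx=2.7,fy=2.7,interpolation=cv2.INTER_CUBIC))
```

```text
17.35 0.008789903620697676 [-0.11313514 -1.08710127 -0.30895496] [-0.30865565 -0.04700473 -0.0492472 ] [ 0.53883    -0.04860072  0.15529142] [[-0.00211147 -0.0213407 ]]
```

View pics/s8c.png

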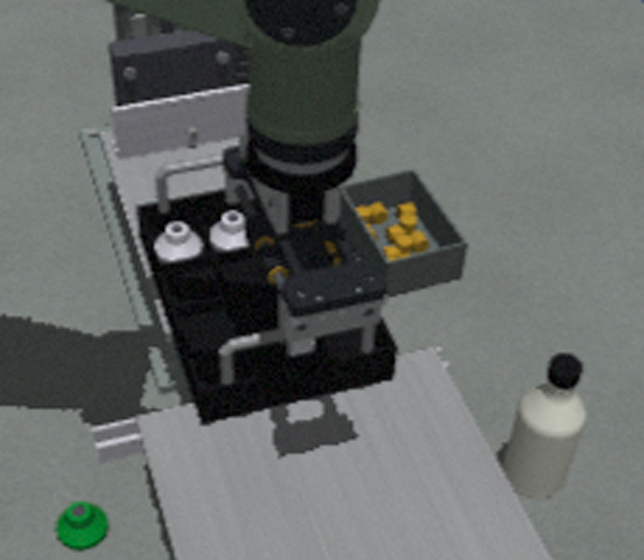

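View pics/t8c.png

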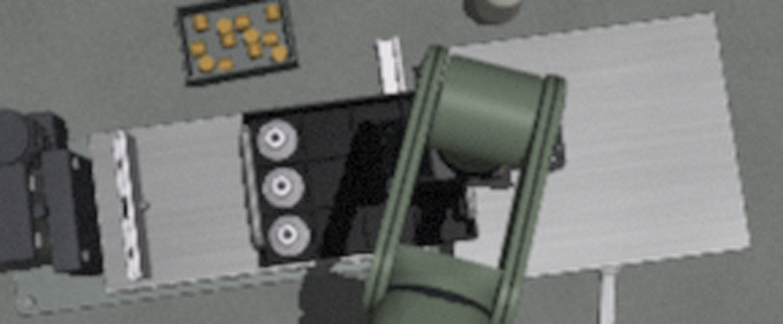

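```bash
cat > tray_meas.py <<'E'
from fit import *
import sys
tag,y=sys.argv[1],float(sys.argv[2])
c=wor(F0,[(.0002,y)],0)[0]; T=np.array([c[0],c[1],F0[2]]); h=.0034
for n in("side","top"):
    img=cv2.imread(f"pics/{n}{tag}.png")
    edge3("rear bot",n,img,(-.085,-.12,.09+h),(.085,-.12,.09+h),T)
    edge3("rear rim",n,img,(-.085,-.12,.13+h),(.085,-.12,.13+h),T)
    edge3("nose bot",n,img,(-.085,.12,.09+h),(.085,.12,.09+h),T)
    edge3("nose rim",n,img,(-.085,.12,.13+h),(.085,.12,.13+h),T)
    edge3("-x bot",n,img,(-.085,-.12,.09+h),(-.085,.12,.09+h),T,w=4)
    edge3("-x botfront",n,img,(-.085,.02,.09+h),(-.085,.12,.09+h),T,w=4)
    edge3("+x rim",n,img,(.085,-.12,.13+h),(.085,.12,.13+h),T,w=4)
    edge3("+x rimfront",n,img,(.085,.0,.13+h),(.085,.12,.13+h),T,w=4)
    edge3("lift -x",n,img,(-.0903,.13,.09+h),(-.0903,.2,.09+h),T,w=3)
    edge3("lift +x",n,img,(.0898,.13,.09+h),(.0898,.2,.09+h),T,w=3)
E
python3 tray_meas.py 8 .095
```

```text
rear bot    side  off x   -0.3 y   -2.0 dyaw  -0.50 ok 0.97 sd 0.30
rear rim    side  off x   -0.1 y   -0.2 dyaw  -0.23 ok 0.40 sd 0.36
nose bot    side  off x    0.8 y    6.7 dyaw  -2.45 ok 0.25 sd 0.32
nose rim    side  off x   -0.1 y   -0.7 dyaw   0.59 ok 0.50 sd 0.17
-x bot      side  off x    0.6 y    0.1 dyaw  -0.47 ok 0.88 sd 0.23
-x botfront side  off x    1.0 y    0.2 dyaw  -0.73 ok 0.78 sd 0.19
+x rim      side  off x    0.6 y    0.3 dyaw  -0.40 ok 0.25 sd 0.23
+x rimfront side  off x   -0.8 y   -0.2 dyaw  -2.97 ok 0.30 sd 0.37
lift -x     side  off x   -0.1 y   -0.0 dyaw   0.38 ok 0.85 sd 0.19
lift +x     side  off x    2.5 y    1.0 dyaw   2.95 ok 0.33 sd 0.43
rear bot    top   off x    0.0 y   -0.7 dyaw  -0.70 ok 0.33 sd 0.28
rear rim    top   off x   -0.0 y    2.2 dyaw  -0.32 ok 0.33 sd 0.36
nose bot    top   off x   -0.1 y   -5.6 dyaw   0.10 ok 0.72 sd 0.19
nose rim    top   off x   -0.1 y   -9.8 dyaw  -0.08 ok 0.82 sd 0.20
-x bot      top   off x    0.2 y    0.0 dyaw  -0.37 ok 0.68 sd 0.31
-x botfront top   off x    0.6 y    0.0 dyaw  -0.07 ok 0.80 sd 0.18
+x rim      top   off x   -1.7 y   -0.0 dyaw  -0.11 ok 0.82 sd 0.19
+x rimfront top   off x   -1.5 y   -0.0 dyaw  -0.31 ok 0.90 sd 0.20
lift -x     top   off x    1.6 y    0.0 dyaw   0.27 ok 1.00 sd 0.23
lift +x     top   off x    0.2 y    0.0 dyaw   0.06 ok 0.97 sd 0.25
```

>>> play_rows(commands=[[0, 0, -3, 0, 0, 0, 0], [0, 0, -10, -0.1, 0, 0, 0], [0, 0, -20, -0.1, 0, 0, 0], [0, 0, -30, -0.2, 0, 0, 0], [0, 0.1, -40, -0.2, 0, 0, 0], [0, 0.2, -50, -0.3, 0, 0, 0], [0, 0.2, -60, -0.3, 0, 0, 0], [0, 0.3, -70, -0.3, 0, 0, 0], [0, 0.3, -80, -0.3, 0, 0, 0], [0, 0.4, -90, -0.3, 0, 0, 0], [0, 0.4, -98, -0.3, 0, 0, 0], [0, 0.4, -100, -0.3, 0, 0, 0]])

```text
t: 18.95
ee_pos: [0.5261, 0.0503, 0.1554]
orientation: [-1.273, 1.571, -2.705]
wrist_force: [0.5, -4.1, -1.4]
finger_gap: 0.0087
```

```bash
python3 - <<'E'
from fit import *
s=manip.state(); print(s['t'],s['finger_gap'],s['wrist_force'],s['moment'],s['ee_pos'],loc(F0,[s['ee_pos'][:2]]))
ims={}
for n in("side","top"):
    im=manip.get_image(n)[:,:,::-1].copy(); ims[n]=im; cv2.imwrite(f"pics/{n}9.png",im)
cv2.imwrite("pics/s9c.png",cv2.resize(ims["side"][80:280,230:460],None,fx=2.8,fy=2.8,interpolation=cv2.INTER_CUBIC))
cv2.imwrite("pics/t9c.png",cv2.resize(ims["top"][130:250,170:460],None,fx=2.7,fy=2.7,interpolation=cv2.INTER_CUBIC))
E
python3 tray_meas.py 9 .195
```

```text
18.95 0.008696815610895253 [ 0.45814135 -4.14331687 -1.4328849 ] [-0.81550459 -0.09738164  0.0167627 ] [0.52608694 0.05031089 0.15543007] [[-0.00142604  0.07838603]]
rear bot    side  off x   -0.1 y   -0.7 dyaw   0.08 ok 1.00 sd 0.20
rear rim    side  off x    0.0 y    0.1 dyaw   0.57 ok 0.40 sd 0.40
nose bot    side  off x    0.9 y    7.0 dyaw  -1.16 ok 0.17 sd 0.16
nose rim    side  off x   -0.2 y   -1.7 dyaw   0.16 ok 0.68 sd 0.30
-x bot      side  off x    1.0 y    0.2 dyaw   0.16 ok 0.90 sd 0.21
-x botfront side  off x    1.0 y    0.2 dyaw  -0.43 ok 0.78 sd 0.19
+x rim      side  off x    7.6 y    3.1 dyaw  -0.44 ok 0.38 sd 0.28
+x rimfront side  off x    7.1 y    3.0 dyaw   1.93 ok 0.70 sd 0.38
lift -x     side  off x    8.2 y    1.8 dyaw  -0.98 ok 0.65 sd 0.05
lift +x     side  off x    7.4 y    3.3 dyaw   3.65 ok 0.60 sd 0.26
rear bot    top   off x    0.0 y    7.3 dyaw   1.10 ok 0.45 sd 0.44
rear rim    top   off x    0.0 y    6.1 dyaw   0.36 ok 0.38 sd 0.45
nose bot    top   off x   -0.0 y   -0.3 dyaw  -0.27 ok 0.78 sd 0.24
nose rim    top   off x   -0.1 y   -7.2 dyaw   0.21 ok 0.93 sd 0.27
-x bot      top   off x    0.3 y    0.0 dyaw   0.05 ok 0.70 sd 0.19
-x botfront top   off x    0.2 y    0.0 dyaw   0.04 ok 0.88 sd 0.22
+x rim      top   off x   -2.0 y   -0.0 dyaw  -0.20 ok 0.65 sd 0.29
+x rimfront top   off x   -1.9 y   -0.0 dyaw   0.20 ok 0.95 sd 0.20
lift -x     top   off x    1.4 y    0.0 dyaw   0.53 ok 0.85 sd 0.29
lift +x     top   off x    0.0 y   -0.0 dyaw   1.97 ok 0.68 sd 0.30
```

View pics/s9c.png

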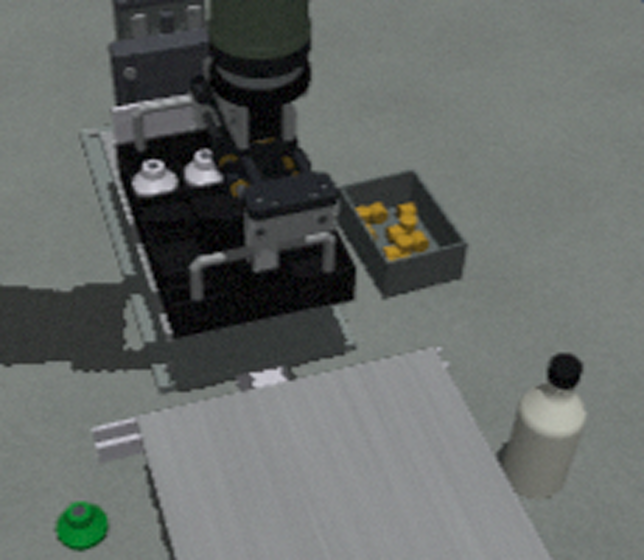

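View pics/t9c.png

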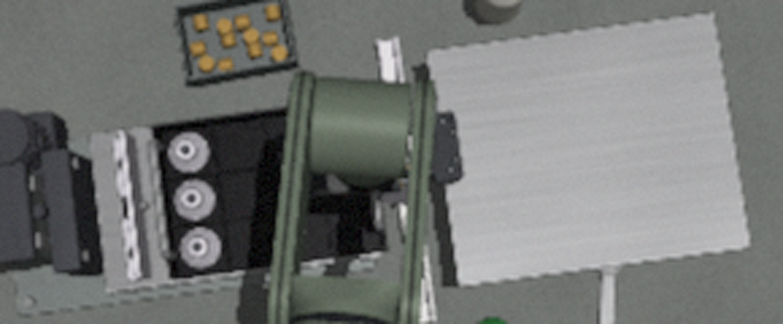

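>>> play_rows(commands=[[0, 0.1, -2, 0, 0, 0, 0], [0, 0.2, -5, 0, 0, 0, 0], [0, 0.3, -8, 0, 0, 0, 0], [0, 0.3, -11, 0, 0, 0, 0], [0, 0.3, -13, 0, 0, 0, 0], [0, 0.3, -14, 0, 0, 0, 0]])

```text
t: 19.8
ee_pos: [0.5246, 0.0638, 0.1555]
orientation: [0.934, 1.571, -0.499]
wrist_force: [1.0, -3.7, -0.8]
finger_gap: 0.0085
```

>>> play_rows(commands=[[0, 0, -0.7, 0, 0, 0, 0], [0, 0, -1.4, 0, 0, 0, 0], [0, 0, -2.1, 0, 0, 0, 0], [0, 0, -2.8, 0, 0, 0, 0], [0, 0, -3, 0, 0, 0, 0]])

```text
t: 20.42
ee_pos: [0.5242, 0.0666, 0.1555]
orientation: [1.741, 1.571, 0.309]
wrist_force: [0.4, -3.5, -0.9]
finger_gap: 0.0084
```

>>> play_rows(commands=[[0, 0, -0.7, 0, 0, 0, 0], [0, 0, -1.4, 0, 0, 0, 0], [0, 0, -2, 0, 0, 0, 0]])

```text
t: 20.8
ee_pos: [0.5239, 0.0685, 0.1555]
orientation: [-0.005, 1.571, -1.438]
wrist_force: [0.3, -4.3, -2.1]
finger_gap: 0.0089
```

>>> play_rows(commands=[[0, 0, -0.7, 0, 0, 0, 0], [0, 0, -1.4, 0, 0, 0, 0], [0, 0, -2, 0, 0, 0, 0]])

```text
t: 21.18
ee_pos: [0.5236, 0.0706, 0.1554]
orientation: [-0.222, 1.571, -1.655]
wrist_force: [0.7, -5.0, -0.9]
finger_gap: 0.0088
```

>>> play_rows(commands=[[0, 0, -0.5, 0, 0, 0, 0], [0, 0, -1, 0, 0, 0, 0]])

```text
t: 21.42
ee_pos: [0.5235, 0.0716, 0.1555]
orientation: [0.517, 1.571, -0.915]
wrist_force: [-0.0, -4.2, -0.7]
finger_gap: 0.0084
```

>>> play_rows(commands=[[0, 0, -0.5, 0, 0, 0, 0], [0, 0, -1, 0, 0, 0, 0]])

```text
t: 21.68
ee_pos: [0.5233, 0.0725, 0.1554]
orientation: [-0.596, 1.571, -2.029]
wrist_force: [0.3, -5.3, -0.9]
finger_gap: 0.0087
```

>>> play_rows(commands=[[0, 0, -0.5, 0, 0, 0, 0], [0, 0, -1, 0, 0, 0, 0]])

```text
t: 21.92
ee_pos: [0.5232, 0.0736, 0.1555]
orientation: [-0.099, 1.571, -1.532]
wrist_force: [0.1, -3.8, -0.9]
finger_gap: 0.0083
```

>>> play_rows(commands=[[0, 0, -0.5, 0, 0, 0, 0], [0, 0, -1, 0, 0, 0, 0]])

```text
t: 22.18
ee_pos: [0.5231, 0.0745, 0.1555]
orientation: [0.465, 1.571, -0.967]
wrist_force: [0.9, -5.0, -0.8]
finger_gap: 0.0087
```

>>> play_rows(commands=[[0, 0, -0.5, 0, 0, 0, 0], [0, 0, -1, 0, 0, 0, 0]])

```text
t: 22.42
ee_pos: [0.5229, 0.0755, 0.1555]
orientation: [0.22, 1.571, -1.213]
wrist_force: [1.1, -4.3, -1.0]
finger_gap: 0.0087
```

>>> play_rows(commands=[[0, 0, -0.5, 0, 0, 0, 0], [0, 0, -1, 0, 0, 0, 0]])

```text
t: 22.68
ee_pos: [0.5228, 0.0758, 0.1556]
orientation: [-0.163, 1.569, -1.595]
wrist_force: [-0.1, -6.9, -0.8]
finger_gap: 0.0083
```

Run:
```python
from fit import *
s=manip.state(); print(s['t'],s['finger_gap'],s['wrist_force'],s['moment'],loc(F0,[s['ee_pos'][:2]]))
ims={}
for n in("side","top"):
    im=manip.get_image(n)[:,:,::-1].copy(); ims[n]=im; cv2.imwrite(f"pics/{n}10.png",im)
cv2.imwrite("pics/s10c.png",cv2.resize(ims["side"][80:230,240:390],None,fx=4,fy=4,interpolation=cv2.INTER_CUBIC))
cv2.imwrite("pics/t10c.png",cv2.resize(ims["top"][160:240,170:330],None,fx=5,fy=5,interpolation=cv2.INTER_CUBIC))
```

```text
22.675 0.008300321052204861 [-0.14166028 -6.93271965 -0.76848105] [-1.36838069 -0.04342174  0.02713998] [[-0.0012559   0.10408372]]
```

View pics/s10c.png

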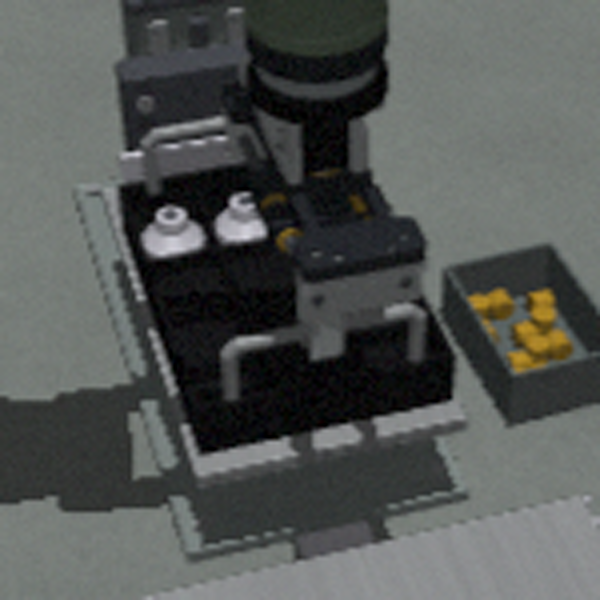

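View pics/t10c.png

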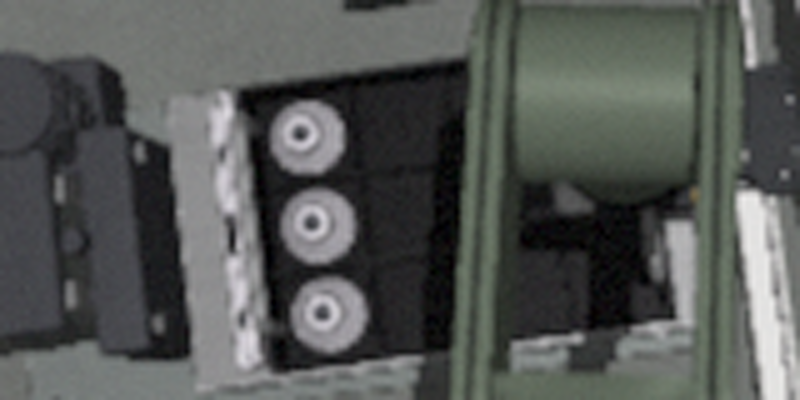

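Contact: the arm stopped short (0.3 mm of the 1 mm asked) and the force rose to 6.9 N. I'll press a little more to seat it squarely.

>>> play_rows(commands=[[0, 0, -0.3, 0, 0, 0, 0], [0, 0, -0.6, 0, 0, 0, 0], [0, 0, -0.6, 0, 0, 0, 0]])

```text
t: 23.15
ee_pos: [0.5227, 0.0758, 0.1556]
orientation: [-0.2, 1.568, -1.633]
wrist_force: [-0.1, -8.1, -0.4]
finger_gap: 0.0089
```

```bash
python3 - <<'E'
from fit import *
s=manip.state(); print(s['t'],s['finger_gap'],s['wrist_force'],s['moment'],s['ee_pos'],loc(F0,[s['ee_pos'][:2]]))
E
python3 tray_meas.py 10 .222 | grep -v lift
```

```text
23.15 0.00885793362516238 [-0.0869899  -8.11455727 -0.37446044] [-1.50651377 -0.0631415  -0.00243519] [0.52269604 0.07583046 0.15558263] [[-0.00135139  0.10412979]]
rear bot    side  off x   -0.3 y   -2.2 dyaw   0.19 ok 1.00 sd 0.19
rear rim    side  off x   -0.1 y    0.1 dyaw  -1.26 ok 0.38 sd 0.47
nose bot    side  off x    1.4 y   11.0 dyaw  -2.44 ok 0.20 sd 0.41
nose rim    side  off x   -0.4 y   -3.0 dyaw  -0.27 ok 0.65 sd 0.21
-x bot      side  off x    1.2 y    0.2 dyaw   0.12 ok 0.90 sd 0.15
-x botfront side  off x    1.2 y    0.2 dyaw   0.08 ok 0.75 sd 0.15
+x rim      side  off x    6.1 y    2.7 dyaw  -2.24 ok 0.38 sd 0.40
+x rimfront side  off x    8.2 y    3.6 dyaw   2.16 ok 0.72 sd 0.31
rear bot    top   off x   -0.0 y   -4.9 dyaw   0.79 ok 0.45 sd 0.28
rear rim    top   off x   -0.0 y   -4.9 dyaw   1.93 ok 0.40 sd 0.32
nose bot    top   off x   -0.0 y   -0.2 dyaw  -0.10 ok 0.72 sd 0.31
nose rim    top   off x   -0.1 y   -8.1 dyaw   0.50 ok 0.80 sd 0.28
-x bot      top   off x    0.5 y    0.0 dyaw   0.05 ok 0.80 sd 0.19
-x botfront top   off x    0.4 y    0.0 dyaw   0.03 ok 0.95 sd 0.21
+x rim      top   off x   -1.0 y   -0.0 dyaw   0.59 ok 0.62 sd 0.24
+x rimfront top   off x   -1.8 y   -0.0 dyaw   0.49 ok 0.93 sd 0.19
```

>>> play_rows(commands=[[0, 0, -0.5, 0, 0, 0, 0], [0, 0, -1, 0, 0, 0, 0], [0, 0, -1, 0, 0, 0, 0]])

```text
t: 23.52
ee_pos: [0.5225, 0.0759, 0.1556]
orientation: [-0.25, 1.566, -1.683]
wrist_force: [-1.1, -10.8, 0.4]
finger_gap: 0.0088
```

>>> play_rows(commands=[[0.2, 0, 0.5, 0, 0, 0, 0], [0.3, 0, 0.8, 0, 0, 0, 0], [0.3, 0, 0.8, 0, 0, 0, 0.2], [0.3, 0, 0.8, 0, 0, 0, 0.4], [0.3, 0, 0.8, 0, 0, 0, 0.5], [0.3, 0, 0.8, 0, 0, 0, 0.5], [0.3, 0, 0.8, 0, 0, 0, 0.5], [0.3, 0, 0.8, 0, 0, 0, 0.5]])

```text
t: 24.52
ee_pos: [0.5226, 0.0774, 0.1551]
orientation: [-2.922, 1.571, 1.929]
wrist_force: [0.2, 0.7, 0.5]
finger_gap: 0.0465
```

Run:
```python
from fit import *
s=manip.state(); print(s['t'],s['finger_gap'],s['wrist_force'],s['moment'],s['ee_pos'],loc(F0,[s['ee_pos'][:2]]))
```

```text
24.525 0.046533417310994786 [0.2431959  0.71921743 0.4749993 ] [ 0.02424543  0.01405137 -0.01191135] [0.52264501 0.07743819 0.15513079] [[-0.00118557  0.10572976]]
```

>>> play_rows(commands=[[-10, 0, 0, 0, 0, 0, 0.5], [-30, 0, 0, 0, 0, 0, 0.5], [-55, 0, 0, 0, 0, 0, 0.5], [-80, 0, 0, 0, 0, 0, 0.5], [-90, 0, 30, 0, 0, 0, 0.5], [-90, 0, 80, 0, 0, 0, 0.5], [-90, 0, 130, 0, 0, 0, 0.5], [-90, 0, 180, 0, 0, 0, 0.5], [-90, 0, 230, 0, 0, 0, 0.5], [-90, 0, 270, 0, 0, 0, 0.5], [-90, 0, 290, 0, 0, 0, 0.5]])

```text
t: 25.9
ee_pos: [0.5628, -0.212, 0.2457]
orientation: [1.087, 1.57, -0.348]
wrist_force: [1.1, 0.2, 1.0]
finger_gap: 0.0473
```

```bash
python3 - <<'E'
from fit import *
s=manip.state(); print(s['t'],s['finger_gap'],s['wrist_force'],s['ee_pos'])
ims={}
for n in("side","top"):
    im=manip.get_image(n)[:,:,::-1].copy(); ims[n]=im; cv2.imwrite(f"pics/{n}11.png",im)
cv2.imwrite("pics/s11c.png",cv2.resize(ims["side"][60:240,230:430],None,fx=3.3,fy=3.3,interpolation=cv2.INTER_CUBIC))
cv2.imwrite("pics/t11c.png",cv2.resize(ims["top"][150:250,160:350],None,fx=4.2,fy=4.2,interpolation=cv2.INTER_CUBIC))
E
python3 tray_meas.py 11 .222 | grep -v lift
```

```text
25.9 0.04731798705950599 [1.11017333 0.24314732 0.99001128] [ 0.56282568 -0.21196     0.2457158 ]
rear bot    side  off x   -0.4 y   -2.5 dyaw  -0.30 ok 0.95 sd 0.25
rear rim    side  off x   -0.3 y   -2.0 dyaw   0.12 ok 0.88 sd 0.40
nose bot    side  off x   -0.3 y   -2.5 dyaw   0.62 ok 0.20 sd 0.37
nose rim    side  off x   -0.4 y   -2.7 dyaw   0.37 ok 0.88 sd 0.19
-x bot      side  off x    1.0 y    0.2 dyaw   0.14 ok 0.90 sd 0.17
-x botfront side  off x    1.1 y    0.2 dyaw  -0.03 ok 0.78 sd 0.16
+x rim      side  off x   -0.4 y   -0.1 dyaw  -0.42 ok 0.62 sd 0.26
+x rimfront side  off x   -0.1 y   -0.0 dyaw  -0.90 ok 0.88 sd 0.24
rear bot    top   off x    0.0 y    8.3 dyaw  -0.25 ok 0.82 sd 0.21
rear rim    top   off x    0.0 y    6.9 dyaw  -0.12 ok 0.80 sd 0.20
nose bot    top   off x   -0.0 y   -0.1 dyaw   0.21 ok 0.75 sd 0.28
nose rim    top   off x   -0.1 y   -8.0 dyaw   0.53 ok 0.80 sd 0.28
-x bot      top   off x    0.3 y    0.0 dyaw   0.14 ok 1.00 sd 0.20
-x botfront top   off x    0.2 y    0.0 dyaw  -0.06 ok 0.95 sd 0.20
+x rim      top   off x   -1.7 y   -0.0 dyaw   0.07 ok 0.97 sd 0.19
+x rimfront top   off x   -1.7 y   -0.0 dyaw   0.17 ok 0.93 sd 0.19
```

View pics/s11c.png

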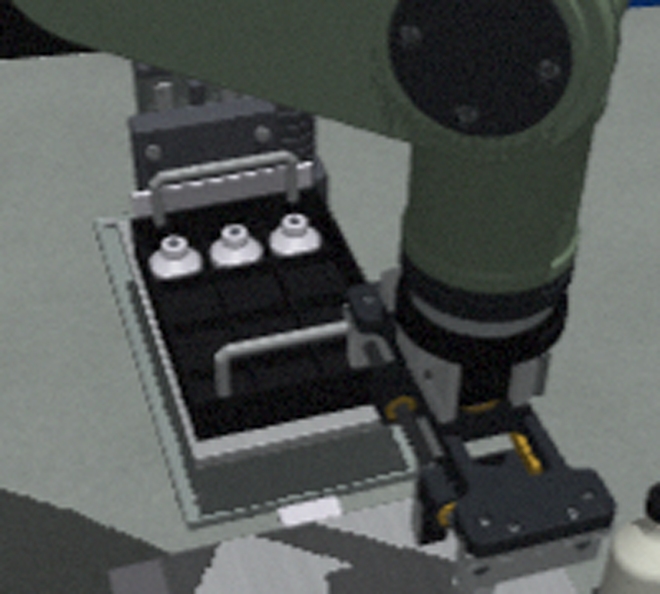

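View pics/t11c.png

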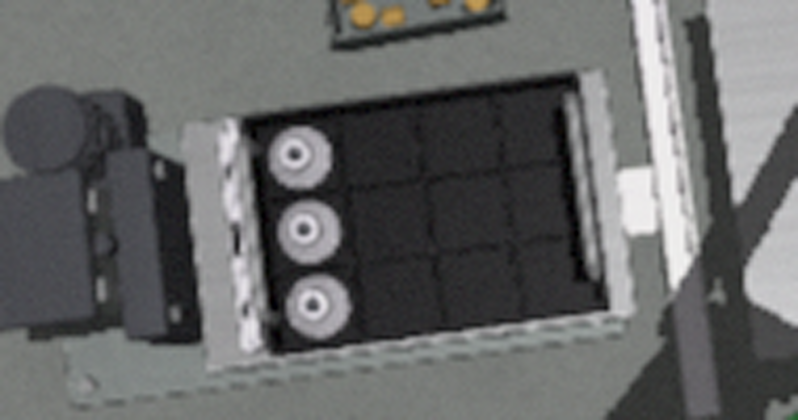

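Run:
```python
from h import *
for th in ("oil_bottle_mid","insert_bin_mid","spanner_grip"):
    for n in ("side","top"):
        r=manip.tip_of(n,th); print(th,n,[(np.round(d["point"],3).tolist(),round(d["p"],2)) for d in r[:1]])
a=cv2.imread("pics/top0.png").astype(int); b=cv2.imread("pics/top11.png").astype(int)
cv2.imwrite("pics/cmp.png",np.vstack([a[100:300,150:500],b[100:300,150:500]]).astype(np.uint8))
```

```text
oil_bottle_mid side [([0.747, -0.097, 0.066], 0.87)]
oil_bottle_mid top [([0.747, -0.1, 0.069], 0.91)]
insert_bin_mid side [([0.497, 0.273, 0.114], 0.19)]
insert_bin_mid top [([0.702, 0.214, 0.024], 0.91)]
spanner_grip side [([0.399, -0.227, 0.003], 0.96)]
spanner_grip top []
```

View pics/cmp.png

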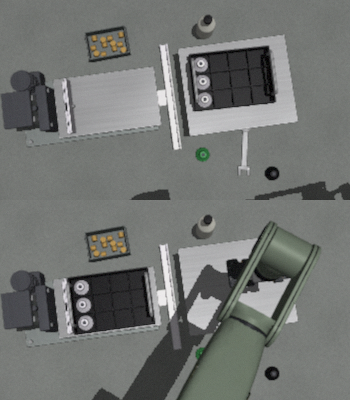

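The comparison shows the tray home against the backstop with all three housings in their pockets. The bottle, the bin and the black look-alike are where they were. The arm is clear of everything, so I'll hand in.

Run:
```python
from h import *
s=manip.state(); print(s['t'],np.round(s['wrist_force'],1)); print(manip.finish_job())
```

```text
26.3 [-0.7 -0.5 -1.1]
the job is handed in; nothing more can be done
None
```

The tray is home on the lift and the job was handed in at 26.3 s; no verdict is reported.

**What I did**
- **First hold:** I took the front hoop, raised the nose 10 mm, and brought it about 46 mm onto the lift plate, removing the 18 mm sideways offset and 1.5° of yaw on the way. I set it down, with contact felt about 3.4 mm above the slide table, and let go with the tray bridging the gap.
- **Second hold:** I took the rear hoop, raised the tail about 3.5 mm to level the tray, and pushed it in. The backstop showed as a hard stop about 260 mm beyond the near edge. I pressed to about 11 N, eased off, let go and backed clear.

**Last checks**
- **Square and centred:** yaw is within about 0.2°, and the side margins are roughly 4 to 7 mm. The two cameras disagree by about 2 mm on which side is wider, but neither shows any overhang.
- **Tray and housings:** after release the tray had not moved by more than measurement noise (0.3 mm). All three housings are in their pockets.
- **Bystanders:** the bottle, bin and black look-alike look unmoved.

**Not confirmed**
- **Plunger:** it is hidden behind the nose wall, so I inferred its travel from the hard stop and from sliding friction (about 4 N) being well above its spring.
- **Side view of the bin:** the network's answer was a false detection (p 0.19); the top view gave it at p 0.91.
- **Spanner and green look-alike:** the arm hid most of that area in the last top picture. The spanner was found in the side view (p 0.96), but I took no reading of it before the job. I did not re-measure the green look-alike, and the arm never went low near either.

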